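Clear the drying rack, stack the soil tins, start the fan

TASK

Lift the green hoop out of the slot in the blue tin rack and hang it by its rim on the orange J-hook, then stack all the soil tins upright on the rack as a neat pyramid: the three heavy red-dotted tins down in the berths, every yellow-dotted tin centred over a gap between two tins of the layer below. Only when all the tins are stacked, push the red lever fully over to switch on the drying fan; leave the plant, the meter and the amber jar alone.

Things in the scene. Friction and masses are not known exactly. Their poses are not given: they have to be found in the camera images.
- hoop: Green rigid hoop, about 160 g, outer diameter 180 mm, inner 156 mm (rim 12 mm radially), 14 mm thick along its axis. Origin at the ring's centre; own x is the ring's axis. Starts standing upright in the rack's slot, x along the rack's x, centre about 94 mm and top about 184 mm above the bench.
- rack: Blue tin rack, fixed, 85 mm (x) by 212 mm (y), deck 30 mm above the bench. A 16 mm wide slot for the hoop runs along y through the middle (floor 6 mm up, 16 mm near the ends, so that the hoop cannot roll). Steel rods, tops 10 mm above the deck, fence three berths in a row along y, 66 mm apart, 61 to 64 mm across inside. Origin: centre of its underside.
- hook: J-hook stand, fixed, left or right of the rack. Origin at bench height: foot plate 120 x 120 x 12 mm, 16 mm square post at own x 0 to 16 mm. From its top a flat orange arm, 22 mm wide, 6 mm thick, points along own -x, upper face 270 mm above the bench; its upturned end lip lies at x -78 to -72 mm, lip top 291 mm up. Nothing of the stand is higher.
- hook_seat (a point): Middle of the upper face of the hook arm, between post and lip, where the inside of the hoop's rim comes to rest (270 mm above the bench); axes as the stand's: x runs from the lip towards the post.
- hang_point (a point): Fixed point 78 mm straight below hook_seat: the hoop's centre is here when it hangs at rest in the middle of the hook.
- fan (a joint): Red toggle lever of the drying fan, rad: about 0 = off, leaning to the -x side of its switch block; 1.0 = fully on, leaning to the +x side. Lightly stiff; stays where it is left.
- fan_base: Grey switch block of the drying fan, 70 (x) x 50 x 25 mm, fixed to the bench, to the left or right of the rack (on the side where the hook is not). The lever swings in the block's own xz plane, from -x (off) to +x (on). Origin at the centre of its underside.
- fan_tip (a point): Centre of the red ball (26 mm in diameter) at the end of the lever, 80 mm from the pivot, which lies 22 mm above the bench over the block's origin; 92 mm above the bench when off.
- gap12 (a point): Place for a second-layer tin: over the gap between the tins of berth1 and berth2; a tin's underside centre comes here, 66 mm above the bench.
- gap23 (a point): The same over the gap between the tins of berth2 and berth3, 66 mm above the bench.
- apex (a point): Place for the third-layer tin, over the gap between the two second-layer tins; its underside centre, 102 mm above the bench.
- plant: Bystander: small plant in a terracotta pot, 100 mm wide, leaves up to about 180 mm high. Leave alone.
- meter: Bystander: white hand-held meter, 60 x 150 x 40 mm, lying. Leave alone.
- reagent: Bystander: amber jar, 60 mm wide, 120 mm high. Leave alone.
- berth1 (a point): Centre of the first (rack -y side) berth on the deck of the rack, 30 mm above the bench: a tin's underside centre comes here. x across the rack, y along the row.
- berth2 (a point): Centre of the middle berth on the deck of the rack, 30 mm above the bench: a tin's underside centre comes here. x across the rack, y along the row.
- berth3 (a point): Centre of the third (rack +y side) berth on the deck of the rack, 30 mm above the bench: a tin's underside centre comes here. x across the rack, y along the row.
- tin1: Round closed aluminium soil tin with a red dot on its lid: a full, heavy one, about 240 g, always there. 58 mm in diameter, 36 mm high, starts upright on the bench. Origin at the centre of its underside. Tins of one colour are alike.
- tin2: Round closed aluminium soil tin with a red dot on its lid: a full, heavy one, about 240 g, always there. 58 mm in diameter, 36 mm high, starts upright on the bench. Origin at the centre of its underside. Tins of one colour are alike.
- tin3: Round closed aluminium soil tin with a red dot on its lid: a full, heavy one, about 240 g, always there. 58 mm in diameter, 36 mm high, starts upright on the bench. Origin at the centre of its underside. Tins of one colour are alike.
- tin4: Round closed aluminium soil tin with a yellow dot on its lid: an empty, light one, about 100 g; it may be absent (reads None throughout). 58 mm in diameter, 36 mm high, starts upright on the bench. Origin at the centre of its underside. Tins of one colour are alike.
- tin5: Round closed aluminium soil tin with a yellow dot on its lid: an empty, light one, about 100 g; it may be absent (reads None throughout). 58 mm in diameter, 36 mm high, starts upright on the bench. Origin at the centre of its underside. Tins of one colour are alike.
- tin6: Round closed aluminium soil tin with a yellow dot on its lid: an empty, light one, about 100 g; it may be absent (reads None throughout). 58 mm in diameter, 36 mm high, starts upright on the bench. Origin at the centre of its underside. Tins of one colour are alike.
Things that resemble listed ones, but are neither listed nor needed, are in the scene too. Leave any purple look-alike of the tin1 alone.

How it is judged:
By the outcome, as a careful person would: the job done as asked, in the order asked, and still so for the second after the job is handed in, with the robot touching nothing.
Of tin4, tin5, tin6 only 1 to 3 are there at a start; the rules pass over those that are not, and their reading is None.
At some moment in a run one of tin1, tin2, tin3 may be knocked a few centimetres aside while the robot is not near it.
It also fails if it takes over 200 s, if anything falls off the work surface, if the arm or the gripper's body presses on something with over 40 N, if the wrist force passes 120 N, or if a joint passes its speed limit or range.

ROBOT

A 6-joint arm with a two-finger parallel gripper is mounted at the origin on the work surface. World frame = base frame: x ahead of the robot, y to its left, z up, the work surface at z = 0. Lengths are in m, angles in degrees, forces in N, time in s.
With the tool pointing down it reaches from about 0.25 to 0.725 m from the base axis. Payload 9.7 kg.
Tool frame: the origin (TCP) lies at the very end of the fingers, on their centre line; the grasp point (between the pads) lies grasp_offset behind it (grasp_offset is the distance from the TCP to the grasp point, in m); z points along the fingers, y is the line along which they close (so a half turn about z gives the same grasp; the last joint's range is limited). The gripper opens to 85 mm and grips with 20 to 120 N. Pads are 22 mm wide; open, the fingers measure 114 mm over their backs; the gripper's body (76 mm by 85 mm) begins 54 mm behind the grasp point. The pads swing forward as they close: fully open they stand 13 mm farther back than shut.
Start: joints at [-72.708, 4.979, 10.078, 95.1, 0, 90], TCP at [0.163, -0.525, 0.231] pointing down, gripper open.
Joint ranges: [-179.16, 179.16], [-48.56, 103.87], [-65.8, 70.77], [-126.05, 130.52], [-82.76, 87.17], [-180, 180]. Speed limits (degrees/s): [127.2, 127.2, 147.25, 180, 180, 180].

INTERFACE

Orientations are given as [roll, pitch, yaw] about the fixed x, y, z axes, in that order (R = Rz(yaw) Ry(pitch) Rx(roll)).
In Python, from workcell import get_obs, camera, calibration, job_done, recognise, cut_out, mark_of, grasp_offset gives the robot as it stands.
- The arm moves only by the tool servo_tool, never from a script. Its argument "moves" is a list of rows, each a list of 3 entries, a list of its own where there are three numbers: the turn, a rotation vector about the tool's x, y, z in degrees, then the shift along the tool's x, y, z in m, then the opening in per cent of the stroke, from 0 (shut) to 100 (fully open). In form: [[[ax, ay, az], [x, y, z], claw], ...]. A call has 1 to 12 rows; each row shifts and turns the commanded pose from where the row before left it, along the tool's axes as they then stand; what a row does not reach is not made up. A row lasts 1/10 s, in which the tool goes at most 50 mm and 8.59 degrees, less where a joint would pass 70% of its speed; a pose out of reach is approached as far as the arm can. A call is refused whole if a number of a shift passes 0.05 or a number of a turn 8.59, either way. A call with a gripper value outside its range is refused whole. The fingers move at their own pace and stop on an object; "force" is the grip in N (left out, the last holds). Time passes only in rows, so rows that do not move let the fingers close. It gives the time, the measured TCP pose, the force, the opening and the grip force at its end, in the units of the state.
- get_obs(): the state, without advancing time (a new reading comes with each control period).
- camera(name): name is "scene" or "top" or "wrist"; returns (picture, depth): 400x640x3 uint8, red, green, blue; 400x640 float32, m along the optical axis (not along the pixel's ray), 0 where there is no reading.
- calibration(name): a dict with "camera_matrix" (3x3 intrinsics, pixels), "R" (3x3) and "t" (3): a world point X has camera coordinates R X + t. Camera axes: x right, y down, z forward; pixel columns grow to the right and rows downward; lengths in m; the calibration is good to about 2 mm. A picture is of the moment at which its call begins: read the wrist's pose just before it. calibration takes no time and is no camera call; for the wrist camera it gives the pose at the moment of the call.
- job_done(): hands the job in; it is judged then, once.
Trained networks look in the newest picture that a camera, given by its name, has taken for a name from the list of things; names that differ only in an ending like _2 or _b are one class to them, and where a whole thing is asked for, a point or a joint stands for the part that bears it (a point fixed in the world has none). Each returns a list of dicts, best first, with "score" (0 to 1); they miss things now and then, are a little off and sometimes report something else, mostly with a low value. They report only what shows in the picture. A call takes as long as a camera call. They do not tell look-alikes from the thing itself.
- recognise(name, camera): "xyz" ([x, y, z] in m, in the coordinates of the camera as it stood for that picture, good to about 4 mm: the middle of the surface that is visible of it).
- cut_out(name, camera): "mask" (400x640 bool, what is visible of it).
- mark_of(name, camera): "xyz" ([x, y, z] in m, in the coordinates of the camera as it stood for that picture, good to about 4 mm: a listed point, or the origin of a listed thing).
The state is a dict: "time": time; "q": joint angles; "qd": joint speeds; "joint_efforts": joint torques, N m; "ee_pos": TCP position; "tcp_rot": TCP orientation; "wrist_force": force on the tool from outside, world axes, zero at the start; "torque": the same for the moment, N m; "opening": finger opening in m; "grasp_force": force on a finger pad.
Only numpy, scipy, OpenCV 4.12 (cv2) and the standard library are available. Lean on these libraries where they do the work, as an engineer would, in place of code of your own. Each camera call takes 0.05 s, during which the arm holds its last target. There are 200 camera calls.

## Working session

There is one attempt and no reset: what is moved stays moved. The work goes in short steps, Python scripts to look and compute and a tool call to move; the robot and the scene stay as the last step left them, time stands still between calls to the robot, and variables do not carry over. Pictures are saved under pics/ and viewed, at most 14 in all, crops included, and the job is handed in when it is done.

Besides the shell and the picture viewer there is one more tool, called after "Call:" as name(argument=value, ...) on one line, values as JSON. servo_tool: Moves the arm, as the interface text tells. Its arguments: {"type":"object","properties":{"moves":{"type":"array"},"force":{"type":"number"}},"required":["moves"]}

```bash
ls; mkdir -p pics; cat > h.py <<'E'
import numpy as np, cv2
from workcell import *
def save(n,im): cv2.imwrite('pics/'+n,cv2.cvtColor(im,cv2.COLOR_RGB2BGR))
def toW(c,p):
    k=calibration(c); return np.array(k['R']).T@(np.array(p)-np.array(k['t']))
def rec(n,c,f=recognise):
    return [(np.round(toW(c,d['xyz']),4).tolist(),round(d['score'],2)) for d in f(n,c)]
E
python3 - <<'E'
from h import *
print(get_obs(), grasp_offset)
for c in('scene','top'):
    im,d=camera(c); save(c+'0.png',im)
    print(c)
    for n in ['tin1','tin4','hoop','plant','meter','reagent','fan_base','hook']: print(n,rec(n,c))
    for n in ['tin1','tin4','rack','hook','hook_seat','hang_point','fan_base','fan_tip','berth1','berth2','berth3','hoop']: print('M',n,rec(n,c,mark_of))
E
```

```text
pics
{'time': 0.0, 'q': array([-7.27091154e+01,  5.01001715e+00,  1.00336136e+01,  9.51018455e+01,
       -1.36912688e-03,  9.00016131e+01]), 'qd': array([-0.11099533,  0.09487146,  0.03867824,  0.05366358, -0.04308499,
        0.12437132]), 'joint_efforts': array([ 1.18870415e-03, -5.20388389e+01,  4.64804435e+01,  1.62467931e-02,
        1.21771741e-04,  1.71078443e-05]), 'ee_pos': array([ 0.16339094, -0.52490492,  0.23058596]), 'tcp_rot': array([-1.79921751e+02,  1.37132856e-03,  1.72892734e+01]), 'wrist_force': array([ 0.37086978, -0.67329705, -1.19622009]), 'torque': array([ 0.00787399,  0.02457625, -0.01487146]), 'grasp_force': 0.0, 'opening': 0.08560709465636655} 0.0187
scene
tin1 [([0.3801, -0.302, 0.0357], 0.82), ([0.4538, -0.2026, 0.0323], 0.79), ([0.4273, 0.1649, 0.0329], 0.78), ([0.4715, 0.0637, 0.03], 0.58), ([0.447, -0.1073, 0.0386], 0.56)]
tin4 [([0.3801, -0.302, 0.0357], 0.82), ([0.4538, -0.2026, 0.0323], 0.79), ([0.4273, 0.1649, 0.0329], 0.78), ([0.4715, 0.0637, 0.03], 0.58), ([0.447, -0.1073, 0.0386], 0.56)]
hoop [([0.6155, -0.0321, 0.1326], 0.95), ([0.4241, 0.1625,
[... 2970 characters left out ...]
6, -0.0195, -0.0002], 0.47)]
M fan_tip [([0.5739, 0.324, 0.0965], 0.5), ([0.6172, -0.0194, 0.0034], 0.3)]
M berth1 [([0.6057, -0.0885, 0.0254], 0.94), ([0.6276, 0.0484, 0.0294], 0.69), ([0.6114, -0.0205, 0.0985], 0.62), ([0.6131, -0.0199, 0.0315], 0.61), ([0.7868, -0.1565, 0.0025], 0.48)]
M berth2 [([0.6057, -0.0885, 0.0254], 0.94), ([0.6276, 0.0484, 0.0294], 0.69), ([0.6114, -0.0205, 0.0985], 0.62), ([0.6131, -0.0199, 0.0315], 0.61), ([0.7868, -0.1565, 0.0025], 0.48)]
M berth3 [([0.6057, -0.0885, 0.0254], 0.94), ([0.6276, 0.0484, 0.0294], 0.69), ([0.6114, -0.0205, 0.0985], 0.62), ([0.6131, -0.0199, 0.0315], 0.61), ([0.7868, -0.1565, 0.0025], 0.48)]
M hoop [([0.6139, -0.0178, 0.0994], 0.89)]
```

View pics/scene0.png

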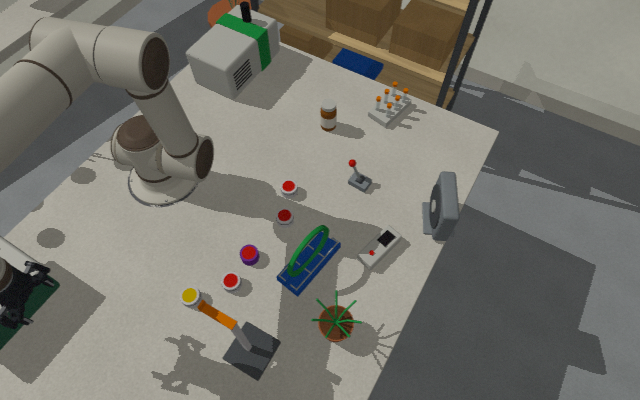

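View pics/top0.png

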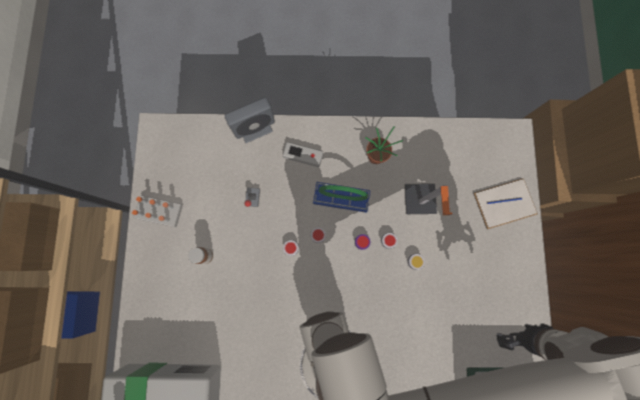

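The pictures show four red-dotted tins, one of them with a purple body (scene 250,254), so that one is the decoy. There is one yellow tin at scene (190,296). The hook is on the right with its arm pointing towards the robot, and the fan lever is at (355,172). Next I'll go above the rack.

Call:
servo_tool(moves=[[[0,0,-8.2],[0,0,-0.0125],100],[[0,0,-8.2],[0,0,-0.0125],100],[[0,0,-8.2],[0,0,-0.0125],100],[[0,0,-8.2],[0,0,-0.0125],100],[[0,0,-8.2],[0,0,-0.0125],100],[[0,0,-8.2],[0,0,-0.0125],100],[[0,0,-8.2],[0,0,-0.0125],100],[[0,0,-8.2],[0,0,-0.0125],100]])

```text
time: 2.9
ee_pos: [0.1635, -0.5251, 0.3318]
tcp_rot: [180.0, 0.0, 83.2]
wrist_force: [-0.1, 0.9, 0.4]
opening: 0.0851
grasp_force: 0.0
```

Call:
servo_tool(moves=[[[0,0,0],[0.035,0.018,0],100],[[0,0,0],[0.035,0.018,0],100],[[0,0,0],[0.035,0.018,0],100],[[0,0,0],[0.035,0.018,0],100],[[0,0,0],[0.035,0.018,0],100],[[0,0,0],[0.035,0.018,0],100],[[0,0,0],[0.035,0.018,0],100],[[0,0,0],[0.035,0.018,0],100],[[0,0,0],[0.035,0.018,0],100],[[0,0,0],[0.035,0.018,0],100]])

```text
time: 3.9
ee_pos: [0.386, -0.1986, 0.3315]
tcp_rot: [180.0, 0.0, 82.9]
wrist_force: [1.5, -0.5, -0.2]
opening: 0.0853
grasp_force: 0.0
```

Call:
servo_tool(moves=[[[0,0,0],[0.035,0.018,0],100],[[0,0,0],[0.035,0.018,0],100],[[0,0,0],[0.035,0.018,0],100],[[0,0,0],[0.035,0.018,0],100],[[0,0,0],[0.035,0.018,0],100],[[0,0,0],[0.035,0.018,0],100],[[0,0,0],[0,0,0],100]])

```text
time: 4.6
ee_pos: [0.5203, -0.0019, 0.3299]
tcp_rot: [-179.9, -0.0, 83.1]
wrist_force: [0.1, -0.2, 0.8]
opening: 0.0855
grasp_force: 0.0
```

```bash
cat >> h.py <<'E'
from scipy.spatial.transform import Rotation as Rn
def go(p,yaw,pitchroll=None):
    o=get_obs(); R=Rn.from_euler('xyz',o['tcp_rot'],degrees=True)
    T=Rn.from_euler('xyz',[180,0,yaw],degrees=True)
    print('at',np.round(o['ee_pos'],4),np.round(o['tcp_rot'],2),'turn',np.round((R.inv()*T).as_rotvec(degrees=True),2),'shift now-axes',np.round(R.inv().apply(np.array(p)-o['ee_pos']),4),'after-turn axes',np.round(T.inv().apply(np.array(p)-o['ee_pos']),4))
def cloud(c,mask,d):
    k=calibration(c); K=np.array(k['camera_matrix']); v,u=np.nonzero(mask&(d>0)); z=d[v,u]
    P=np.c_[(u-K[0,2])/K[0,0]*z,(v-K[1,2])/K[1,1]*z,z]
    return (P-np.array(k['t']))@np.array(k['R'])
E
python3 - <<'E'
from h import *
o=get_obs();print(o['time'],o['ee_pos'],o['tcp_rot'])
im,d=camera('wrist'); save('w1.png',im)
for n in ['rack','hoop','berth1']: print(n,rec(n,'wrist',mark_of))
for c in ['wrist','top','scene']:
    if c!='wrist': im,d=camera(c)
    for n in ['hoop','hook']:
        r=cut_out(n,c)
        if r:
            P=cloud(c,r[0]['mask'],d)
            if n=='hoop':
                P=P[(P[:,2]>.06)]; P=P[abs(P[:,0]-.614)<.05]
                m=P[:,:2].mean(0);_,_,V=np.linalg.svd(P[:,:2]-m); print(c,n,len(P),m,V[0],np.degrees(np.arctan2(-V[0,0],V[0,1])),P.max(0),P.min(0))
            else:
                P=P[(P[:,2]>.262)&(P[:,2]<.278)]
                if len(P)>5:
                    m=P[:,:2].mean(0);_,_,V=np.linalg.svd(P[:,:2]-m); print(c,n,len(P),m,V[0],P.max(0),P.min(0))
for c in ['top','scene']:
    print(c,rec('tin1',c,mark_of))
E
```

```text
4.6 [ 0.52031368 -0.00186243  0.32992985] [-1.79912641e+02 -3.43021103e-02  8.31011185e+01]
rack [([0.614, -0.0239, 0.0011], 0.94), ([0.3742, -0.3026, 0.0015], 0.21)]
hoop [([0.6087, -0.0194, 0.0946], 0.84), ([0.621, 0.0082, 0.0649], 0.42)]
berth1 [([0.6056, -0.0875, 0.0309], 0.83), ([0.6185, 0.0399, 0.0341], 0.79), ([0.6113, -0.0239, 0.0337], 0.6)]
wrist hoop 3026 [ 0.61136606 -0.01367035] [0.15263257 0.98828301] -8.779518861957992 [0.63080747 0.06314472 0.18772327] [ 0.59157755 -0.11010791  0.06009469]
top hoop 62 [0.62386195 0.0530393 ] [0.06680209 0.99776625] -3.8303303231089667 [0.6318426  0.06997513 0.16740514] [0.61712437 0.03545687 0.06013073]
top hook 195 [ 0.56645605 -0.32833462] [-0.99997956 -0.00639309] [ 0.60906736 -0.31735043  0.2776113 ] [ 0.51702636 -0.34054286  0.26288402]
scene hoop 418 [ 0.61633791 -0.03268454] [-0.15273764 -0.98826677] 171.2143898965295 [0.63598651 0.06130457 0.18735204] [ 0.59650407 -0.11116996  0.06032781]
top [([0.447, -0.1987, -0.0025], 0.67), ([0.4686, 0.0651, -0.0034], 0.59), ([0.3693, -0.2982, -0.0049], 0.53), ([0.4184, 0.172, -0.0003], 0.5)]
scene [([0.446, -0.2021, -0.0057], 0.85), ([0.4654, 0.0654, -0.0015], 0.83), ([0.4403, -0.1025, 0.0025], 0.72), ([0.3732, -0.2969, -0.0032], 0.61), ([0.4195, 0.1706, -0.0034], 0.5)]
```

View pics/w1.png

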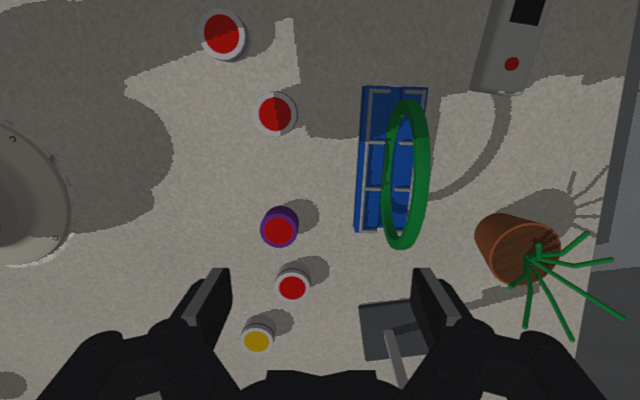

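The wrist view shows the rack and hoop at (395,165), the three red tins, the purple decoy at (280,227) and the single yellow tin at (257,338). I see no other yellow tin. Next I'll go above the grip point on the hoop's +y shoulder, 45° off the top.

Call:
servo_tool(moves=[[[0,0,0.63],[0.017,0.03,0.02],100],[[0,0,0.63],[0.017,0.03,0.02],100],[[0,0,0.63],[0.017,0.034,0.02],100],[[0,0,0],[0,0,0],100],[[0,0,0],[0,0,0],100]])

```text
time: 5.8
ee_pos: [0.6186, 0.033, 0.2698]
tcp_rot: [-179.8, 0.0, 81.0]
wrist_force: [-0.5, -0.2, -0.2]
opening: 0.0852
grasp_force: 0.0
```

```bash
python3 - <<'E'
from h import *
im,d=camera('wrist'); save('w2.png',im)
r=cut_out('hoop','wrist')
if r:
    m=r[0]['mask'].astype(np.uint8); P=cloud('wrist',cv2.erode(m,np.ones((3,3)))>0,d)
    print(len(P),P.min(0),P.max(0))
    for a,b in [(-.07,-.05),(-.05,-.02),(-.02,0),(0,.02),(.02,.03),(.03,.04),(.04,.05)]:
        Q=P[(P[:,1]>a)&(P[:,1]<b)&(P[:,2]>.12)]
        if len(Q)>5: print(a,b,len(Q),Q.mean(0).round(4),np.percentile(Q[:,0],[2,98]).round(4),Q[:,2].max().round(4))
go((.622,.035,.136),81.2)
print(rec('rack','wrist',mark_of))
E
```

```text
2482 [ 0.59939319 -0.08235498  0.08661687] [0.63300722 0.06793363 0.18835866]
-0.07 -0.05 167 [ 0.6076 -0.0591  0.1776] [0.6007 0.6144] 0.1823
-0.05 -0.02 406 [ 0.6118 -0.0335  0.1852] [0.6051 0.619 ] 0.1884
-0.02 0 366 [ 0.6151 -0.0102  0.1855] [0.6078 0.6215] 0.1879
0 0.02 413 [0.6183 0.0102 0.1803] [0.6117 0.6255] 0.1855
0.02 0.03 225 [0.6209 0.0251 0.173 ] [0.6146 0.6272] 0.1772
0.03 0.04 216 [0.6219 0.0351 0.1661] [0.6159 0.6279] 0.1706
0.04 0.05 217 [0.6236 0.0451 0.1561] [0.6177 0.63  ] 0.1627
at [0.6182 0.0325 0.2724] [ 1.7994e+02 -1.0000e-02  8.1000e+01] turn [ 0.06 -0.01 -0.2 ] shift now-axes [0.003  0.0032 0.1364] after-turn axes [0.003  0.0034 0.1364]
[([0.6152, -0.0226, 0.0004], 0.76)]
```

View pics/w2.png

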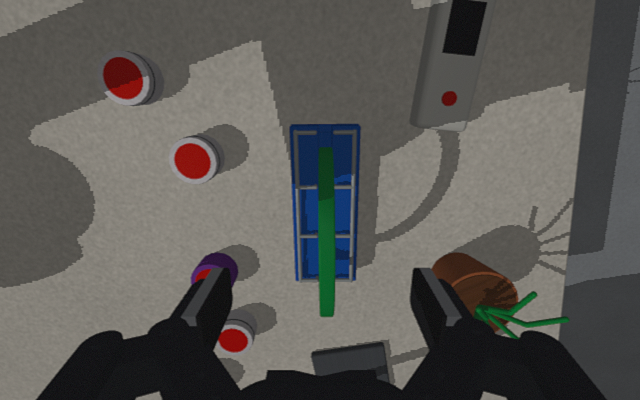

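Call:
servo_tool(moves=[[[0,0,-0.1],[0.003,0.0035,0.02],100],[[0,0,0],[0,0,0.025],100],[[0,0,0],[0,0,0.03],100],[[0,0,0],[0,0,0.03],100],[[0,0,0],[0,0,0.03],100],[[0,0,0],[0,0,0],100],[[0,0,0],[0,0,0],100]])

```text
time: 6.65
ee_pos: [0.6223, 0.0349, 0.1382]
tcp_rot: [179.9, -0.0, 81.1]
wrist_force: [-0.0, 0.2, 0.3]
opening: 0.0854
grasp_force: 0.0
```

Call:
servo_tool(moves=[[[0,0,0],[0,0,0],0],[[0,0,0],[0,0,0],0],[[0,0,0],[0,0,0],0],[[0,0,0],[0,0,0],0],[[0,0,0],[0,0,0],0],[[0,0,0],[0,0,0],0],[[0,0,0],[0,0,0],0],[[0,0,0],[0,0,0],0],[[0,0,0],[0,0,0],0],[[0,0,0],[0,0,0],0]], force=80)

```text
time: 7.65
ee_pos: [0.6227, 0.0353, 0.1367]
tcp_rot: [180.0, -0.0, 81.1]
wrist_force: [-0.5, 1.6, 4.8]
opening: 0.0121
grasp_force: 78.4
```

Call:
servo_tool(moves=[[[0,0,0],[0,0,-0.008],0],[[0,0,0],[0,0,-0.008],0],[[0,0,0],[0,0,-0.008],0],[[0,0,0],[0,0,-0.008],0],[[0,0,0],[0,0,-0.01],0],[[0,0,0],[0,0,-0.01],0],[[0,0,0],[0,0,-0.018],0],[[0,0,0],[0,0,-0.02],0],[[0,0,0],[0,0,-0.025],0],[[0,0,0],[0,0,-0.02],0],[[0,0,0],[0,0,-0.005],0]])

```text
time: 8.75
ee_pos: [0.623, 0.0352, 0.2793]
tcp_rot: [179.8, -0.0, 81.1]
wrist_force: [-0.7, 0.2, -1.0]
opening: 0.0127
grasp_force: 78.0
```

```bash
python3 - <<'E'
from h import *
im,d=camera('scene'); 
print(rec('hoop','scene',mark_of),rec('hook_seat','scene',mark_of))
r=cut_out('hoop','scene')
P=cloud('scene',cv2.erode(r[0]['mask'].astype(np.uint8),np.ones((2,2)))>0,d); P=P[P[:,2]>.12]
m=P.mean(0);_,_,V=np.linalg.svd(P-m); print(len(P),P.min(0),P.max(0),V[2])
# circle fit in plane
a,b=V[0],V[1]; u=(P-m)@a; v=(P-m)@b
s=np.linalg.lstsq(np.c_[2*u,2*v,np.ones(len(u))],u*u+v*v,rcond=None)[0]; print('centre',m+a*s[0]+b*s[1],np.sqrt(s[2]+s[0]**2+s[1]**2))
o=get_obs(); print(o['ee_pos'],o['wrist_force'],o['torque'])
E
```

```text
[([0.6181, -0.0209, 0.2336], 0.84)] [([0.5602, -0.3325, 0.2703], 0.7)]
505 [ 0.60061762 -0.11139158  0.14806803] [0.63524001 0.05703768 0.32846195] [-0.98889211  0.14829426 -0.01006047]
centre [ 0.61930069 -0.02364105  0.24119365] 0.08332534722762647
[0.62239869 0.03514582 0.27518576] [-0.47276871 -0.32826994 -2.610079  ] [ 0.10044194 -0.02012166  0.02095912]
```

Call:
servo_tool(moves=[[[0,0,-4.45],[0,0,0],0],[[0,0,-4.45],[0,-0.01,0],0],[[0,0,0],[0,-0.022,0],0],[[0,0,0],[0,-0.022,0],0],[[0,0,0],[0,-0.022,0],0],[[0,0,0],[0,-0.022,0],0],[[0,0,0],[0,-0.022,0],0],[[0,0,0],[0,-0.022,0],0],[[0,0,0],[0,-0.02,0],0],[[0,0,0],[0,-0.01,0],0]])

```text
time: 9.95
ee_pos: [0.4489, 0.0359, 0.2756]
tcp_rot: [-179.9, 0.0, 90.0]
wrist_force: [0.9, -0.4, -1.8]
opening: 0.0131
grasp_force: 78.1
```

Call:
servo_tool(moves=[[[0,0,0],[-0.015,0,0],0],[[0,0,0],[-0.025,0,0],0],[[0,0,0],[-0.028,0,0],0],[[0,0,0],[-0.03,0,0],0],[[0,0,0],[-0.03,0,0],0],[[0,0,0],[-0.03,0,0],0],[[0,0,0],[-0.03,0,0],0],[[0,0,0],[-0.03,0,0],0],[[0,0,0],[-0.03,0,0],0],[[0,0,0],[-0.03,0,0],0],[[0,0,0],[-0.02,0,0],0],[[0,0,0],[-0.01,0,0],0]])

```text
time: 11.15
ee_pos: [0.4504, -0.2736, 0.275]
tcp_rot: [-179.9, -0.0, 89.9]
wrist_force: [0.2, 0.6, -2.4]
opening: 0.0125
grasp_force: 78.1
```

```bash
cat >> h.py <<'E'
def hoopfit(c='scene',n=None,zmin=.07):
    im,d=camera(c)
    if n: save(n,im)
    r=cut_out('hoop',c)
    if not r: print('no hoop'); return
    P=cloud(c,cv2.erode(r[0]['mask'].astype(np.uint8),np.ones((2,2)))>0,d); P=P[P[:,2]>zmin]
    m=np.median(P,0);P=P[np.linalg.norm(P-m,axis=1)<.2];m=P.mean(0);_,_,V=np.linalg.svd(P-m)
    print(c,len(P),P.min(0).round(3),P.max(0).round(3),'axis',V[2].round(3),rec('hoop',c,mark_of))
E
python3 - <<'E'
from h import *
hoopfit('scene','s2.png'); print(rec('hook_seat','scene',mark_of)); hoopfit('top'); print(rec('hook_seat','top',mark_of))
go((.45,-.2725,.275),90)
E
```

```text
scene 860 [ 0.445 -0.42   0.142] [ 0.519 -0.247  0.325] axis [ 1.     0.004 -0.002] [([0.4523, -0.3308, 0.2298], 0.83)]
[([0.5629, -0.3312, 0.2687], 0.74)]
top 68 [ 0.444 -0.292  0.162] [ 0.456 -0.236  0.294] axis [-1.     0.022  0.017] [([0.7807, 0.1297, 0.0024], 0.25)]
[([0.5582, -0.3301, 0.2704], 0.75)]
at [ 0.4507 -0.2712  0.2765] [1.7998e+02 1.0000e-02 9.0070e+01] turn [0.02 0.01 0.07] shift now-axes [-0.0013 -0.0007  0.0015] after-turn axes [-0.0013 -0.0007  0.0015]
```

View pics/s2.png

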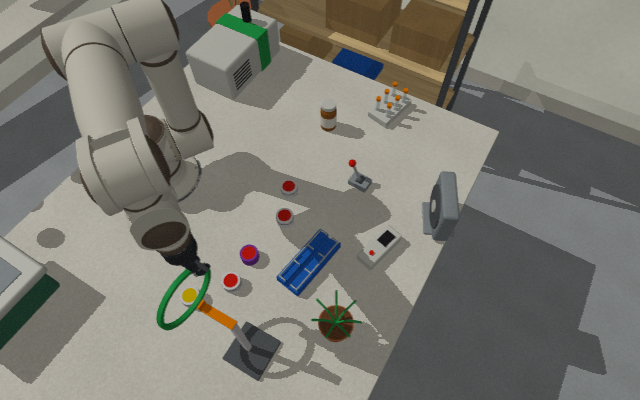

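The hoop at (183,297) is upright in front of the hook arm's lip, centred on it. Now thread it over the lip.

Call:
servo_tool(moves=[[[0,0,0],[0,0.01,0],0],[[0,0,0],[0,0.014,0],0],[[0,0,0],[0,0.014,0],0],[[0,0,0],[0,0.014,0],0],[[0,0,0],[0,0.014,0],0],[[0,0,0],[0,0.014,0],0],[[0,0,0],[0,0.014,0],0],[[0,0,0],[0,0.013,0],0],[[0,0,0],[0,0,0],0]])

```text
time: 12.45
ee_pos: [0.5592, -0.2715, 0.2752]
tcp_rot: [-180.0, -0.0, 90.1]
wrist_force: [0.4, 1.1, -1.4]
opening: 0.0127
grasp_force: 78.2
```

Call:
servo_tool(moves=[[[0,0,0],[0,0,0.005],0],[[0,0,0],[0,0,0.008],0],[[0,0,0],[0,0,0.008],0],[[0,0,0],[0,0,0.006],0],[[0,0,0],[0,0,0.005],0],[[0,0,0],[0,0,0.003],0],[[0,0,0],[0,0,0],0],[[0,0,0],[0,0,0],0]])

```text
time: 13.25
ee_pos: [0.5576, -0.2721, 0.2415]
tcp_rot: [180.0, 0.0, 90.0]
wrist_force: [0.3, 0.2, -1.3]
opening: 0.0127
grasp_force: 78.2
```

```bash
python3 - <<'E'
from h import *
hoopfit('scene','s3.png'); 
im=cv2.imread('pics/s3.png')[230:400,120:330]; cv2.imwrite('pics/s3c.png',cv2.resize(im,None,fx=3,fy=3))
E
```

```text
scene 604 [ 0.555 -0.418  0.113] [ 0.568 -0.262  0.292] axis [1.    0.017 0.004] [([0.5614, -0.3308, 0.1979], 0.7), ([0.5751, 0.3189, 0.0923], 0.26)]
```

View pics/s3c.png

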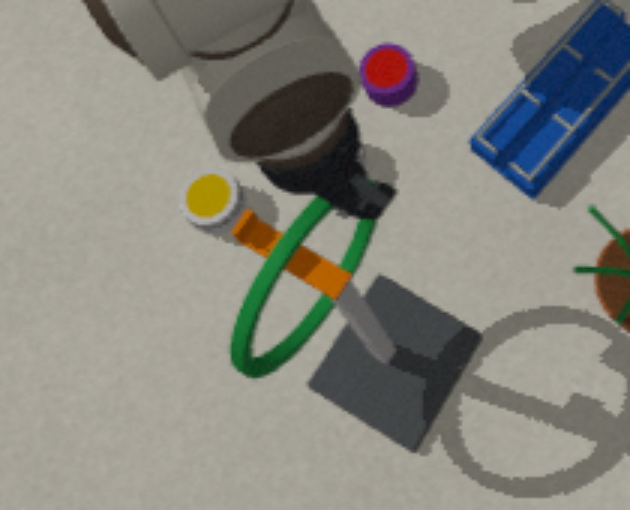

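The hoop rim is over the arm at about the middle (crop 300,250). I'll lower it the last few millimetres until it touches.

Call:
servo_tool(moves=[[[0,0,0],[0,0,0.002],0],[[0,0,0],[0,0,0.002],0],[[0,0,0],[0,0,0.002],0],[[0,0,0],[0,0,0],0]])

```text
time: 13.8
ee_pos: [0.5574, -0.272, 0.2348]
tcp_rot: [-180.0, -0.0, 90.0]
wrist_force: [0.2, 1.1, -1.0]
opening: 0.0125
grasp_force: 78.2
```

Call:
servo_tool(moves=[[[0,0,0],[0,0,0.001],0],[[0,0,0],[0,0,0.001],0],[[0,0,0],[0,0,0],0]])

```text
time: 14.1
ee_pos: [0.5576, -0.2722, 0.2341]
tcp_rot: [179.9, 0.0, 90.0]
wrist_force: [-1.0, 0.7, 3.6]
opening: 0.0127
grasp_force: 79.0
```

Call:
servo_tool(moves=[[[0,0,0],[0,0,0],18],[[0,0,0],[0,0,0],24],[[0,0,0],[0,0,0],30],[[0,0,0],[0,0,0],40],[[0,0,0],[0,0,0],50],[[0,0,0],[0,0,0],50],[[0,0,0],[0,0,0],50]])

```text
time: 14.8
ee_pos: [0.5575, -0.272, 0.2333]
tcp_rot: [-180.0, -0.0, 90.0]
wrist_force: [-0.4, -0.5, -0.4]
opening: 0.0429
grasp_force: 0.0
```

Call:
servo_tool(moves=[[[0,0,0],[0,0,-0.015],50],[[0,0,0],[0,0,-0.02],50],[[0,0,0],[0,0,-0.025],50],[[0,0,0],[0,0,-0.03],50],[[0,0,0],[0,0,-0.02],50],[[0,0,0],[0.02,-0.02,0],50],[[0,0,0],[0.02,-0.02,0],50],[[0,0,0],[0.02,-0.02,0],70],[[0,0,0],[0.02,-0.02,0],100],[[0,0,0],[0.01,-0.01,0],100],[[0,0,0],[0,0,0],100]])

```text
time: 15.9
ee_pos: [0.4665, -0.1811, 0.3445]
tcp_rot: [179.9, 0.0, 90.1]
wrist_force: [-0.1, 1.2, 0.3]
opening: 0.0852
grasp_force: 0.0
```

```bash
python3 - <<'E'
from h import *
hoopfit('scene','s4.png'); print(rec('tin1','scene',mark_of))
camera('wrist'); print(get_obs()['ee_pos']); print(rec('tin1','wrist',mark_of)); print(rec('berth1','wrist',mark_of),rec('rack','wrist',mark_of))
camera('top');print(rec('berth1','top',mark_of),rec('rack','top',mark_of))
E
```

```text
scene 668 [ 0.552 -0.418  0.106] [ 0.567 -0.247  0.284] axis [ 1.     0.003 -0.002] [([0.5569, -0.327, 0.1912], 0.92)]
[([0.3748, -0.2971, -0.0012], 0.93), ([0.447, -0.1997, -0.0041], 0.7), ([0.4437, -0.1043, 0.0016], 0.65), ([0.4665, 0.0655, -0.0008], 0.55), ([0.4162, 0.1695, -0.0073], 0.52)]
[ 0.46804568 -0.18260121  0.34279071]
[([0.4401, -0.0956, -0.002], 0.91), ([0.3761, -0.2988, 0.0005], 0.89), ([0.4482, -0.199, -0.0008], 0.72)]
[([0.6111, -0.0228, 0.0338], 0.81), ([0.6052, -0.0824, 0.0272], 0.69)] [([0.6145, -0.021, -0.0019], 0.66)]
[([0.6113, -0.0172, 0.031], 0.68), ([0.4194, 0.1707, 0.0012], 0.65), ([0.6066, -0.0865, 0.0288], 0.61)] [([0.6181, 0.014, 0.0611], 0.56), ([0.7821, 0.1304, -0.0011], 0.17)]
```

The hoop hangs at rest, centred near (.557,-.328,.192), which matches hang_point. Next I'll refine the rack and the tins from the wrist cloud.

```bash
cat >> h.py <<'E'
def full(c,d): return cloud(c,d>0,d)
def lid(P,xy,z=.036,r=.045,tol=.005):
    q=P[(np.linalg.norm(P[:,:2]-xy,axis=1)<r)&(abs(P[:,2]-z)<tol)]
    if len(q)<20: return None,len(q)
    (cx,cy),rad=cv2.minEnclosingCircle((q[:,:2]*1000).astype(np.float32))
    return np.round([cx/1000,cy/1000,rad/1000,q[:,0].mean(),q[:,1].mean(),q[:,2].mean()],4),len(q)
E
python3 - <<'E'
from h import *
im,d=camera('wrist'); save('w3.png',im)
P=full('wrist',d)
for xy in [(.447,-.2),(.374,-.298),(.441,-.1)]: print(lid(P,xy))
for c in ['wrist','scene','top']:
    if c!='wrist': im,d=camera(c)
    h=cv2.cvtColor(im,cv2.COLOR_RGB2HSV); b=(h[...,0]>100)&(h[...,0]<125)&(h[...,1]>150)
    Q=cloud(c,b,d); Q=Q[(abs(Q[:,2]-.03)<.006)&(abs(Q[:,0]-.613)<.15)&(abs(Q[:,1]+.02)<.18)]
    if len(Q)>30: print(c,len(Q),cv2.minAreaRect((Q[:,:2]*1000).astype(np.float32)),Q.mean(0))
go((.447,-.2,.2),81.3)
E
```

```text
(array([ 0.4474, -0.2007,  0.0288,  0.4475, -0.1998,  0.0362]), 1206)
(array([ 0.3703, -0.299 ,  0.0292,  0.3708, -0.2979,  0.0361]), 1003)
(array([ 0.4415, -0.0997,  0.0288,  0.4418, -0.0993,  0.0363]), 1480)
wrist 4689 ((608.3756713867188, -50.719154357910156), (149.00816345214844, 84.7675552368164), 81.49690246582031) [ 0.60672437 -0.04966026  0.02991744]
scene 1011 ((618.4116821289062, -23.77117156982422), (209.89266967773438, 82.88392639160156), 80.79783630371094) [ 0.61806852 -0.0285954   0.02903442]
top 220 ((613.5326538085938, -42.945228576660156), (135.78823852539062, 51.88172149658203), 80.72203826904297) [ 0.61366687 -0.05072067  0.0297758 ]
at [ 0.4676 -0.1821  0.3432] [-179.99   -0.     90.  ] turn [-0.01 -0.    8.7 ] shift now-axes [-0.0179 -0.0206  0.1432] after-turn axes [-0.0208 -0.0176  0.1432]
```

View pics/w3.png

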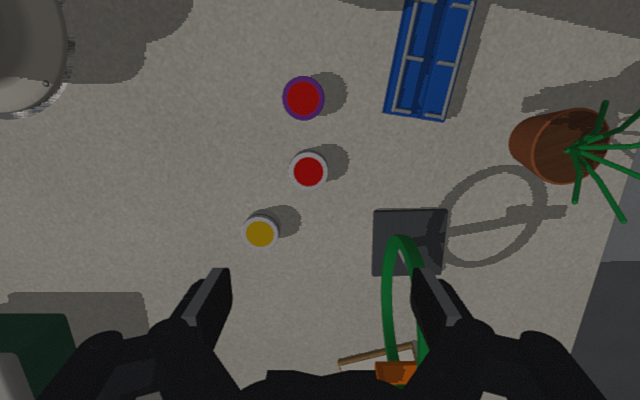

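Call:
servo_tool(moves=[[[0,0,4.35],[0,0,0.01],100],[[0,0,4.35],[-0.0055,-0.0045,0.025],100],[[0,0,0],[-0.005,-0.0043,0.035],100],[[0,0,0],[-0.005,-0.0043,0.04],100],[[0,0,0],[-0.005,-0.0043,0.04],100],[[0,0,0],[0,0,0.04],100],[[0,0,0],[0,0,0.04],100],[[0,0,0],[0,0,0.04],100],[[0,0,0],[0,0,0.03],100],[[0,0,0],[0,0,0.02],100],[[0,0,0],[0,0,0.009],100],[[0,0,0],[0,0,0],100]])

```text
time: 17.8
ee_pos: [0.447, -0.1998, 0.0135]
tcp_rot: [-179.9, -0.0, 81.3]
wrist_force: [0.1, -0.0, 0.6]
opening: 0.0851
grasp_force: 0.0
```

```bash
python3 - <<'E'
from h import *
go((.4475,-.200,.014),81.3)
E
```

```text
at [ 0.447  -0.1998  0.0135] [-1.7991e+02 -3.0000e-02  8.1310e+01] turn [-0.09 -0.03  0.01] shift now-axes [-0.0001  0.0005 -0.0005] after-turn axes [-0.0001  0.0005 -0.0005]
```

Call:
servo_tool(moves=[[[0,0,0],[0,0,0.003],100],[[0,0,0],[0,0,0.003],80],[[0,0,0],[0,0,0],60],[[0,0,0],[0,0,0],50],[[0,0,0],[0,0,0],40],[[0,0,0],[0,0,0],40],[[0,0,0],[0,0,0],40],[[0,0,0],[0,0,0],40],[[0,0,0],[0,0,0],40],[[0,0,0],[0,0,0],40]], force=50)

```text
time: 18.8
ee_pos: [0.4481, -0.2003, 0.0092]
tcp_rot: [179.9, 0.0, 81.3]
wrist_force: [-0.6, 0.6, 5.9]
opening: 0.0565
grasp_force: 54.0
```

Call:
servo_tool(moves=[[[0,0,0],[0,0,-0.02],40],[[0,0,0],[0,0,-0.03],40],[[0,0,0],[0,0,-0.03],40],[[0,0,0],[0,0,-0.03],40],[[0,0,0],[0,0,-0.03],40],[[0,0,0],[0,0,-0.02],40],[[0,0,0],[0,0,0],40]])

```text
time: 19.5
ee_pos: [0.4486, -0.2005, 0.1708]
tcp_rot: [179.8, 0.1, 81.3]
wrist_force: [0.3, 0.3, -2.0]
opening: 0.0566
grasp_force: 54.0
```

```bash
python3 - <<'E'
from h import *
go((.603,-.086,.16),81.3)
E
```

```text
at [ 0.4486 -0.2005  0.1708] [1.7978e+02 6.0000e-02 8.1300e+01] turn [ 0.22  0.06 -0.  ] shift now-axes [0.1366 0.1353 0.0112] after-turn axes [0.1366 0.1353 0.0108]
```

Call:
servo_tool(moves=[[[0,0,0],[0.023,0.023,0.002],40],[[0,0,0],[0.027,0.027,0.002],40],[[0,0,0],[0.027,0.027,0.002],40],[[0,0,0],[0.027,0.027,0.002],40],[[0,0,0],[0.022,0.021,0.002],40],[[0,0,0],[0.0105,0.01,0],40],[[0,0,0],[0,0,0],40]])

```text
time: 20.2
ee_pos: [0.602, -0.0844, 0.1561]
tcp_rot: [-179.8, -0.0, 81.4]
wrist_force: [-1.0, -0.4, -2.5]
opening: 0.0563
grasp_force: 54.3
```

```bash
python3 - <<'E'
from h import *
im,d=camera('wrist'); save('w4.png',im)
print(rec('berth1','wrist',mark_of))
P=full('wrist',d); m=(abs(P[:,0]-.613)<.08)&(P[:,1]>-.14)&(P[:,1]<.12)
for lo,hi in [(.025,.034),(.036,.046)]:
    Q=P[m&(P[:,2]>lo)&(P[:,2]<hi)]; print(len(Q),cv2.minAreaRect((Q[:,:2]*1000).astype(np.float32)))
# rods in rack frame
a=np.radians(-8.6); c=np.array([.6127,-.021]); Q=P[m&(P[:,2]>.0365)&(P[:,2]<.046)]
X=(Q[:,:2]-c)@np.array([[np.cos(a),-np.sin(a)],[np.sin(a),np.cos(a)]])
print('x',np.histogram(X[:,0],np.arange(-.046,.047,.004))); print('y',np.histogram(X[abs(X[:,0])<.025,1],np.arange(-.11,.111,.004)))
go((.603,-.086,.16),81.3)
E
```

```text
[([0.6064, -0.0872, 0.0311], 0.87), ([0.6197, 0.0423, 0.0316], 0.81), ([0.6113, -0.0245, 0.035], 0.77), ([0.6181, 0.0115, 0.0675], 0.39)]
14977 ((611.4666137695312, -31.119956970214844), (192.1715850830078, 85.47297668457031), 81.44112396240234)
3578 ((611.9605102539062, -27.767593383789062), (180.49073791503906, 74.04238891601562), 81.4057846069336)
x (array([  0,   0, 678, 755,  64,  63,  72,  72,  62,   7,   0,   0,   0,
         1,  59,  65,  66,  65,  65, 617, 867,   0,   0]), array([-0.046, -0.042, -0.038, -0.034, -0.03 , -0.026, -0.022, -0.018,
       -0.014, -0.01 , -0.006, -0.002,  0.002,  0.006,  0.01 ,  0.014,
        0.018,  0.022,  0.026,  0.03 ,  0.034,  0.038,  0.042,  0.046]))
y (array([  0,   0,   0,   0,   0,   0,   0,   0,   0,   0,   0,   0,   0,
         0,   0,   0,   0,   0, 106, 121,   0,   0,   0,   0,   0,   0,
         0,   0,   0,   0,   0,   0,   0,   0,  37, 241,   0,   0,   0,
         0,   0,   0,   0,   0,   0,   0,   0,   0,   0,   0,   0,   0,
         0,   0,   0]), array([-0.11 , -0.106, -0.102, -0.098, -0.094, -0.09 , -0.086, -0.082,
       -0.078, -0.074, -0.07 , -0.066, -0.062, -0.058, -0.054, -0.05 ,
       -0.046, -0.042, -0.038, -0.034, -0.03 , -0.026, -0.022, -0.018,
       -0.014, -0.01 , -0.006, -0.002,  0.002,  0.006,  0.01 ,  0.014,
        0.018,  0.022,  0.026,  0.03 ,  0.034,  0.038,  0.042,  0.046,
        0.05 ,  0.054,  0.058,  0.062,  0.066,  0.07 ,  0.074,  0.078,
        0.082,  0.086,  0.09 ,  0.094,  0.098,  0.102,  0.106,  0.11 ]))
at [ 0.6009 -0.0858  0.1573] [-1.7989e+02  2.0000e-02  8.1310e+01] turn [-0.11  0.02  0.01] shift now-axes [ 0.0001  0.0021 -0.0027] after-turn axes [ 0.0001  0.0021 -0.0027]
```

View pics/w4.png

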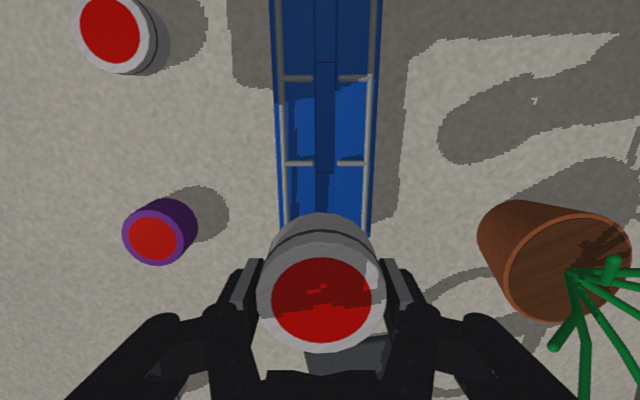

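The held tin (320,295) is seated level in the fingers. The cross rods at rows 78 and 162 give the berths: B1≈(.6026,-.0876), B2≈(.6125,-.0223), B3≈(.6224,.043). Now measure the held tin's lid with the same camera.

```bash
cat >> h.py <<'E'
B={1:(.6026,-.0876),2:(.6125,-.0223),3:(.6224,.0430)}
def held(t,n=3):
    for i in range(n):
        im,d=camera('wrist'); h=cv2.cvtColor(im,cv2.COLOR_RGB2HSV); o=get_obs(); e=o['ee_pos']
        b=(h[...,1]>150)&((h[...,0]<8)|(h[...,0]>172)|((h[...,0]>20)&(h[...,0]<35)))
        Q=cloud('wrist',b,d); Q=Q[np.linalg.norm(Q[:,:2]-e[:2],axis=1)<.05]
        m=(Q.max(0)+Q.min(0))/2; print(len(Q),'lid mid',m.round(4),'mean',Q.mean(0).round(4),'ext',(Q.max(0)-Q.min(0)).round(4),'ee',e.round(4))
        T=Rn.from_euler('xyz',[180,0,o['tcp_rot'][2]],degrees=True)
        print('  shift tool axes',T.inv().apply([t[0]-m[0],t[1]-m[1],0]).round(4),'yaw',o['tcp_rot'][2].round(2))
E
python3 - <<'E'
from h import *
held(B[1])
E
```

```text
6642 lid mid [ 0.5999 -0.0866  0.1848] mean [ 0.6002 -0.0858  0.1849] ext [0.0433 0.0447 0.004 ] ee [ 0.6008 -0.0862  0.1578]
  shift tool axes [-0.0005  0.0028  0.    ] yaw 81.27
6643 lid mid [ 0.6    -0.0867  0.1852] mean [ 0.6002 -0.0859  0.1852] ext [0.0433 0.0441 0.0039] ee [ 0.6009 -0.0864  0.1582]
  shift tool axes [-0.0005  0.0027  0.    ] yaw 81.25
6639 lid mid [ 0.6    -0.0869  0.1853] mean [ 0.6003 -0.086   0.1855] ext [0.0433 0.044  0.0044] ee [ 0.601  -0.0864  0.1584]
  shift tool axes [-0.0003  0.0027  0.    ] yaw 81.24
```

Call:
servo_tool(moves=[[[0,0,0],[-0.0007,0.0026,0.01],40],[[0,0,0],[0,0,0.025],40],[[0,0,0],[0,0,0.03],40],[[0,0,0],[0,0,0.02],40],[[0,0,0],[0,0,0.012],40],[[0,0,0],[0,0,0.008],40],[[0,0,0],[0,0,0.004],40],[[0,0,0],[0,0,0.003],40],[[0,0,0],[0,0,0.002],40],[[0,0,0],[0,0,0],40]])

```text
time: 21.45
ee_pos: [0.6044, -0.0867, 0.0447]
tcp_rot: [180.0, -0.0, 81.3]
wrist_force: [-0.6, -0.3, -1.8]
opening: 0.0565
grasp_force: 54.3
```

Call:
servo_tool(moves=[[[0,0,0],[0,0,0.0015],40],[[0,0,0],[0,0,0.0015],40],[[0,0,0],[0,0,0],40]])

```text
time: 21.75
ee_pos: [0.6041, -0.0866, 0.0412]
tcp_rot: [-180.0, -0.0, 81.3]
wrist_force: [0.9, -0.3, -2.8]
opening: 0.0559
grasp_force: 54.3
```

Call:
servo_tool(moves=[[[0,0,0],[0,0,0.0015],40],[[0,0,0],[0,0,0.001],40],[[0,0,0],[0,0,0],40]])

```text
time: 22.05
ee_pos: [0.6042, -0.0867, 0.0393]
tcp_rot: [180.0, -0.0, 81.3]
wrist_force: [-1.9, -0.5, 1.9]
opening: 0.0564
grasp_force: 54.6
```

Call:
servo_tool(moves=[[[0,0,0],[0,0,0],68],[[0,0,0],[0,0,0],75],[[0,0,0],[0,0,0],90],[[0,0,0],[0,0,0],100],[[0,0,0],[0,0,-0.01],100],[[0,0,0],[0,0,-0.03],100],[[0,0,0],[0,0,-0.04],100],[[0,0,0],[0,0,-0.04],100],[[0,0,0],[0,0,-0.03],100],[[0,0,0],[0,0,-0.03],100],[[0,0,0],[0,0,-0.02],100],[[0,0,0],[0,0,0],100]])

```text
time: 23.25
ee_pos: [0.605, -0.0868, 0.2431]
tcp_rot: [179.7, -0.0, 81.3]
wrist_force: [0.7, -0.1, -0.8]
opening: 0.0854
grasp_force: 0.0
```

Call:
servo_tool(moves=[[[0,0,0],[0.015,-0.013,0],100],[[0,0,0],[0.03,-0.027,0],100],[[0,0,0],[0.03,-0.03,0],100],[[0,0,0],[0.03,-0.03,0],100],[[0,0,0],[0.015,-0.03,0],100],[[0,0,0],[0.005,-0.02,0],100],[[0,0,0],[0,0,0],100]])

```text
time: 23.95
ee_pos: [0.4729, 0.0606, 0.2392]
tcp_rot: [180.0, -0.0, 81.4]
wrist_force: [1.0, -1.1, 0.3]
opening: 0.0854
grasp_force: 0.0
```

```bash
cat >> h.py <<'E'
def tins(c='wrist',n=None):
    im,d=camera(c); P=full(c,d)
    if n: save(n,im)
    print(c,get_obs()['time'])
    for q,s in rec('tin1',c,mark_of): print(q,s,'lid36',lid(P,q[:2]),'lid66',lid(P,q[:2],.066))
E
python3 - <<'E'
from h import *
tins('wrist'); tins('scene')
go((.467,.066,.1),81.3)
E
```

```text
wrist 24.0
[0.6046, -0.0867, 0.0301] 0.93 lid36 (array([ 0.605 , -0.0843,  0.0436,  0.6067, -0.0623,  0.0374]), 466) lid66 (array([ 0.6066, -0.085 ,  0.0286,  0.6124, -0.0781,  0.0658]), 908)
[0.4408, -0.0983, -0.002] 0.64 lid36 (array([ 0.4431, -0.0997,  0.0291,  0.4433, -0.0979,  0.0358]), 1369) lid66 (None, 0)
[0.467, 0.0661, -0.0026] 0.61 lid36 (array([0.4661, 0.0674, 0.029 , 0.4664, 0.0684, 0.036 ]), 2014) lid66 (None, 0)
[0.4191, 0.1663, -0.0021] 0.58 lid36 (array([0.4168, 0.1692, 0.029 , 0.4173, 0.1696, 0.036 ]), 2653) lid66 (None, 0)
scene 24.1
[0.3735, -0.2981, 0.0032] 0.9 lid36 (array([ 0.3742, -0.3002,  0.0297,  0.3739, -0.3012,  0.0353]), 279) lid66 (None, 0)
[0.6, -0.0864, 0.0235] 0.87 lid36 (array([ 0.601 , -0.087 ,  0.0446,  0.6084, -0.0956,  0.0359]), 113) lid66 (array([ 0.6053, -0.0887,  0.0294,  0.6061, -0.0884,  0.0652]), 278)
[0.4665, 0.0683, -0.0009] 0.77 lid36 (array([0.4689, 0.0668, 0.0294, 0.4682, 0.0659, 0.0355]), 213) lid66 (None, 0)
[0.4421, -0.1048, 0.0008] 0.64 lid36 (array([ 0.4452, -0.1004,  0.0293,  0.445 , -0.1016,  0.0354]), 229) lid66 (None, 0)
[0.6149, -0.0218, 0.0965] 0.45 lid36 (array([ 0.6147, -0.0217,  0.0449,  0.6176, -0.0198,  0.0351]), 142) lid66 (None, 15)
[0.4193, 0.1701, -0.0077] 0.42 lid36 (array([0.419 , 0.1682, 0.0285, 0.4109, 0.1581, 0.0353]), 80) lid66 (None, 0)
at [0.4753 0.0592 0.2385] [-1.7999e+02  1.0000e-02  8.1270e+01] turn [-0.01  0.01 -0.03] shift now-axes [ 0.0054 -0.0092  0.1385] after-turn axes [ 0.0054 -0.0092  0.1385]
```

Berth 1 is seated, with its lid at 66 mm. Next is the tin at (.4667,.0672).

Call:
servo_tool(moves=[[[0,0,0],[0.003,-0.0042,0.02],100],[[0,0,0],[0.003,-0.0043,0.035],100],[[0,0,0],[0,0,0.04],100],[[0,0,0],[0,0,0.04],100],[[0,0,0],[0,0,0.04],100],[[0,0,0],[0,0,0.03],100],[[0,0,0],[0,0,0.015],100],[[0,0,0],[0,0,0.008],100],[[0,0,0],[0,0,0],100],[[0,0,0],[0,0,0],100]])

```text
time: 25.15
ee_pos: [0.468, 0.0667, 0.0115]
tcp_rot: [180.0, -0.0, 81.3]
wrist_force: [0.3, 0.5, 0.7]
opening: 0.0854
grasp_force: 0.0
```

Call:
servo_tool(moves=[[[0,0,0],[0,0,0],80],[[0,0,0],[0,0,0],60],[[0,0,0],[0,0,0],50],[[0,0,0],[0,0,0],40],[[0,0,0],[0,0,0],40],[[0,0,0],[0,0,0],40],[[0,0,0],[0,0,0],40],[[0,0,0],[0,0,0],40]])

```text
time: 25.95
ee_pos: [0.4679, 0.0669, 0.0121]
tcp_rot: [179.9, -0.0, 81.3]
wrist_force: [-1.5, -0.9, 5.2]
opening: 0.0567
grasp_force: 52.7
```

Call:
servo_tool(moves=[[[0,0,0],[0,0,-0.02],40],[[0,0,0],[0,0,-0.03],40],[[0,0,0],[0,0,-0.03],40],[[0,0,0],[0,0,-0.03],40],[[0,0,0],[0,0,-0.025],40],[[0,0,0],[0,0,-0.015],40],[[0,0,0],[0,0,0],40]])

```text
time: 26.65
ee_pos: [0.4682, 0.067, 0.1627]
tcp_rot: [179.8, -0.1, 81.3]
wrist_force: [0.7, -0.1, -2.1]
opening: 0.0561
grasp_force: 54.4
```

```bash
python3 - <<'E'
from h import *
go((*B[2],.158),81.3)
E
```

```text
at [0.4682 0.067  0.1627] [ 1.7983e+02 -5.0000e-02  8.1300e+01] turn [ 0.17 -0.05  0.  ] shift now-axes [-0.0664  0.1561  0.0051] after-turn axes [-0.0664  0.1562  0.0047]
```

Call:
servo_tool(moves=[[[0,0,0],[-0.008,0.02,0],40],[[0,0,0],[-0.013,0.03,0],40],[[0,0,0],[-0.014,0.032,0],40],[[0,0,0],[-0.013,0.03,0],40],[[0,0,0],[-0.01,0.024,0],40],[[0,0,0],[-0.0084,0.02,0],40],[[0,0,0],[0,0,0],40],[[0,0,0],[0,0,0],40]])

```text
time: 27.45
ee_pos: [0.6108, -0.0225, 0.1588]
tcp_rot: [-179.8, 0.0, 81.3]
wrist_force: [0.3, 0.3, -2.0]
opening: 0.0564
grasp_force: 54.5
```

```bash
python3 - <<'E'
from h import *
held(B[2],2)
E
```

```text
6480 lid mid [ 0.6101 -0.0213  0.1835] mean [ 0.6102 -0.0206  0.1837] ext [0.043  0.0439 0.0042] ee [ 0.6106 -0.0222  0.1595]
  shift tool axes [-0.0006  0.0025  0.    ] yaw 81.3
6490 lid mid [ 0.6098 -0.0212  0.184 ] mean [ 0.6102 -0.0204  0.1842] ext [0.0436 0.0444 0.0039] ee [ 0.6106 -0.022   0.16  ]
  shift tool axes [-0.0007  0.0028  0.    ] yaw 81.32
```

Call:
servo_tool(moves=[[[0,0,0],[-0.0007,0.0023,0.01],40],[[0,0,0],[0,0,0.025],40],[[0,0,0],[0,0,0.03],40],[[0,0,0],[0,0,0.02],40],[[0,0,0],[0,0,0.012],40],[[0,0,0],[0,0,0.008],40],[[0,0,0],[0,0,0.005],40],[[0,0,0],[0,0,0.003],40],[[0,0,0],[0,0,0],40]])

```text
time: 28.45
ee_pos: [0.6138, -0.0235, 0.0481]
tcp_rot: [180.0, -0.0, 81.3]
wrist_force: [0.5, 0.0, -3.1]
opening: 0.0564
grasp_force: 54.5
```

Call:
servo_tool(moves=[[[0,0,0],[0,0,0.001],40],[[0,0,0],[0,0,0.001],40],[[0,0,0],[0,0,0.001],40],[[0,0,0],[0,0,0],40]])

```text
time: 28.85
ee_pos: [0.6136, -0.0235, 0.0448]
tcp_rot: [180.0, -0.0, 81.3]
wrist_force: [0.4, -0.3, -1.9]
opening: 0.0565
grasp_force: 54.5
```

Call:
servo_tool(moves=[[[0,0,0],[0,0,0.001],40],[[0,0,0],[0,0,0.001],40],[[0,0,0],[0,0,0.0005],40],[[0,0,0],[0,0,0],40]])

```text
time: 29.25
ee_pos: [0.6136, -0.0235, 0.0422]
tcp_rot: [-180.0, -0.0, 81.3]
wrist_force: [0.5, 0.8, -1.8]
opening: 0.0567
grasp_force: 54.9
```

Call:
servo_tool(moves=[[[0,0,0],[0,0,0.0005],68],[[0,0,0],[0,0,0],75],[[0,0,0],[0,0,0],90],[[0,0,0],[0,0,0],100],[[0,0,0],[0,0,-0.01],100],[[0,0,0],[0,0,-0.03],100],[[0,0,0],[0,0,-0.04],100],[[0,0,0],[0,0,-0.04],100],[[0,0,0],[0,0,-0.03],100],[[0,0,0],[0,0,-0.03],100],[[0,0,0],[0,0,-0.02],100],[[0,0,0],[0,0,0],100]])

```text
time: 30.45
ee_pos: [0.6145, -0.0235, 0.2461]
tcp_rot: [179.7, -0.0, 81.3]
wrist_force: [0.2, -0.0, 0.1]
opening: 0.0851
grasp_force: 0.0
```

Call:
servo_tool(moves=[[[0,0,0],[0.012,-0.015,0],100],[[0,0,0],[0.02,-0.028,0],100],[[0,0,0],[0.025,-0.036,0],100],[[0,0,0],[0.025,-0.036,0],100],[[0,0,0],[0.025,-0.036,0],100],[[0,0,0],[0.024,-0.033,0],100],[[0,0,0],[0.02,-0.027,0],100],[[0,0,0],[0.01,-0.013,0],100],[[0,0,0],[0,0,0],100],[[0,0,0],[0,0,0],100]])

```text
time: 31.45
ee_pos: [0.4166, 0.1695, 0.2417]
tcp_rot: [180.0, 0.0, 81.4]
wrist_force: [0.3, -0.2, -0.0]
opening: 0.085
grasp_force: 0.0
```

```bash
python3 - <<'E'
from h import *
tins('wrist'); tins('scene')
go((.4168,.1692,.009),81.3)
E
```

```text
wrist 31.5
[0.6152, -0.0229, 0.0246] 0.91 lid36 (array([ 0.6152, -0.0207,  0.0434,  0.6072, -0.0049,  0.0376]), 616) lid66 (array([ 0.6141, -0.0301,  0.0369,  0.6114, -0.0211,  0.0656]), 1625)
[0.4177, 0.1675, 0.0001] 0.88 lid36 (array([0.4155, 0.1697, 0.0289, 0.4158, 0.1706, 0.036 ]), 1966) lid66 (None, 0)
[0.6016, -0.087, 0.0304] 0.65 lid36 (array([ 0.6125, -0.069 ,  0.0344,  0.6169, -0.0676,  0.0383]), 69) lid66 (array([ 0.6091, -0.0543,  0.0176,  0.6097, -0.0505,  0.0649]), 129)
[0.44, -0.0975, -0.002] 0.63 lid36 (array([ 0.4416, -0.0997,  0.0294,  0.4421, -0.0955,  0.0357]), 1053) lid66 (None, 0)
scene 31.6
[0.6153, -0.0218, 0.029] 0.73 lid36 (array([ 0.615 , -0.0214,  0.0445,  0.6278, -0.0244,  0.036 ]), 115) lid66 (array([ 0.612 , -0.0296,  0.0362,  0.6153, -0.0267,  0.0652]), 276)
[0.3724, -0.2984, 0.0035] 0.73 lid36 (array([ 0.373 , -0.3001,  0.0299,  0.3739, -0.3007,  0.0355]), 286) lid66 (None, 0)
[0.4211, 0.1706, -0.0069] 0.72 lid36 (array([0.4191, 0.1692, 0.0296, 0.4184, 0.1679, 0.0353]), 175) lid66 (None, 0)
[0.4421, -0.103, -0.0012] 0.6 lid36 (array([ 0.4449, -0.1013,  0.0295,  0.4448, -0.1009,  0.035 ]), 228) lid66 (None, 0)
[0.6003, -0.0845, 0.0265] 0.54 lid36 (array([ 0.6006, -0.0844,  0.0445,  0.6094, -0.0913,  0.0367]), 111) lid66 (array([ 0.6035, -0.0782,  0.0388,  0.6068, -0.0836,  0.0653]), 310)
[0.6235, 0.0045, 0.0667] 0.31 lid36 (array([0.623 , 0.004 , 0.0447, 0.6324, 0.0073, 0.0354]), 107) lid66 (array([ 0.6165, -0.0209,  0.0283,  0.6173, -0.0186,  0.0653]), 196)
at [0.417  0.169  0.2415] [-1.7998e+02  2.0000e-02  8.1230e+01] turn [-0.02  0.02 -0.07] shift now-axes [ 3.000e-04 -2.000e-04  2.325e-01] after-turn axes [ 2.000e-04 -3.000e-04  2.325e-01]
```

Both are seated. Already above the third red tin, so straight down.

Call:
servo_tool(moves=[[[0,0,0],[0.0005,-0.0005,0.02],100],[[0,0,0],[0,0,0.035],100],[[0,0,0],[0,0,0.04],100],[[0,0,0],[0,0,0.04],100],[[0,0,0],[0,0,0.04],100],[[0,0,0],[0,0,0.03],100],[[0,0,0],[0,0,0.018],100],[[0,0,0],[0,0,0.008],100],[[0,0,0],[0,0,0],100],[[0,0,0],[0,0,0],100]])

```text
time: 32.65
ee_pos: [0.4169, 0.1702, 0.0118]
tcp_rot: [179.9, -0.0, 81.3]
wrist_force: [-0.1, 0.0, -0.8]
opening: 0.0856
grasp_force: 0.0
```

Call:
servo_tool(moves=[[[0,0,0],[0,0,0],80],[[0,0,0],[0,0,0],60],[[0,0,0],[0,0,0],50],[[0,0,0],[0,0,0],40],[[0,0,0],[0,0,0],40],[[0,0,0],[0,0,0],40],[[0,0,0],[0,0,0],40],[[0,0,0],[0,0,0],40]])

```text
time: 33.45
ee_pos: [0.4168, 0.1704, 0.0121]
tcp_rot: [179.9, -0.1, 81.3]
wrist_force: [-1.7, -1.1, 6.2]
opening: 0.0564
grasp_force: 52.8
```

Call:
servo_tool(moves=[[[0,0,0],[0,0,-0.02],40],[[0,0,0],[0,0,-0.03],40],[[0,0,0],[0,0,-0.03],40],[[0,0,0],[0,0,-0.03],40],[[0,0,0],[0,0,-0.025],40],[[0,0,0],[0,0,-0.015],40],[[0,0,0],[0,0,0],40]])

```text
time: 34.15
ee_pos: [0.4169, 0.1705, 0.1626]
tcp_rot: [179.8, -0.1, 81.3]
wrist_force: [0.9, -0.5, -2.8]
opening: 0.0563
grasp_force: 54.4
```

```bash
python3 - <<'E'
from h import *
go((*B[3],.158),81.3)
E
```

```text
at [0.4169 0.1705 0.1626] [ 1.7985e+02 -9.0000e-02  8.1310e+01] turn [ 0.15 -0.09  0.01] shift now-axes [-0.095   0.2224  0.005 ] after-turn axes [-0.0949  0.2224  0.0046]
```

Call:
servo_tool(moves=[[[0,0,0],[-0.008,0.02,0],40],[[0,0,0],[-0.013,0.03,0],40],[[0,0,0],[-0.015,0.035,0],40],[[0,0,0],[-0.015,0.035,0],40],[[0,0,0],[-0.015,0.035,0],40],[[0,0,0],[-0.013,0.03,0],40],[[0,0,0],[-0.01,0.022,0],40],[[0,0,0],[-0.006,0.016,0],40],[[0,0,0],[0,0,0],40],[[0,0,0],[0,0,0],40]])

```text
time: 35.15
ee_pos: [0.6216, 0.0424, 0.1589]
tcp_rot: [-179.8, 0.0, 81.3]
wrist_force: [-0.0, 0.4, -2.9]
opening: 0.0564
grasp_force: 54.4
```

```bash
python3 - <<'E'
from h import *
held(B[3],2)
E
```

```text
6418 lid mid [0.6206 0.0422 0.1834] mean [0.6208 0.043  0.1836] ext [0.0432 0.0445 0.0044] ee [0.6214 0.0427 0.1595]
  shift tool axes [0.0011 0.0017 0.    ] yaw 81.3
6416 lid mid [0.6206 0.0423 0.184 ] mean [0.6208 0.0432 0.1841] ext [0.0431 0.0447 0.0037] ee [0.6214 0.0429 0.16  ]
  shift tool axes [0.001  0.0017 0.    ] yaw 81.33
```

Call:
servo_tool(moves=[[[0,0,0],[0.0005,0.0016,0.01],40],[[0,0,0],[0,0,0.025],40],[[0,0,0],[0,0,0.03],40],[[0,0,0],[0,0,0.02],40],[[0,0,0],[0,0,0.012],40],[[0,0,0],[0,0,0.008],40],[[0,0,0],[0,0,0.005],40],[[0,0,0],[0,0,0.003],40],[[0,0,0],[0,0,0],40]])

```text
time: 36.15
ee_pos: [0.6241, 0.0428, 0.0482]
tcp_rot: [180.0, -0.0, 81.3]
wrist_force: [-0.3, -0.1, -2.5]
opening: 0.0564
grasp_force: 54.5
```

Call:
servo_tool(moves=[[[0,0,0],[0,0,0.001],40],[[0,0,0],[0,0,0.001],40],[[0,0,0],[0,0,0.001],40],[[0,0,0],[0,0,0.001],40],[[0,0,0],[0,0,0.001],40],[[0,0,0],[0,0,0],40]])

```text
time: 36.75
ee_pos: [0.6238, 0.0427, 0.0426]
tcp_rot: [-180.0, 0.0, 81.3]
wrist_force: [-0.1, -0.7, -1.3]
opening: 0.0566
grasp_force: 54.5
```

Call:
servo_tool(moves=[[[0,0,0],[0,0,0.0005],68],[[0,0,0],[0,0,0],75],[[0,0,0],[0,0,0],90],[[0,0,0],[0,0,0],100],[[0,0,0],[0,0,-0.01],100],[[0,0,0],[0,0,-0.03],100],[[0,0,0],[0,0,-0.04],100],[[0,0,0],[0,0,-0.04],100],[[0,0,0],[0,0,-0.03],100],[[0,0,0],[0,0,-0.03],100],[[0,0,0],[0,0,-0.02],100],[[0,0,0],[0,0,0],100]])

```text
time: 37.95
ee_pos: [0.6247, 0.0428, 0.2467]
tcp_rot: [179.7, -0.1, 81.3]
wrist_force: [0.9, -0.5, -0.6]
opening: 0.0856
grasp_force: 0.0
```

Call:
servo_tool(moves=[[[0,0,0],[-0.015,-0.015,0],100],[[0,0,0],[-0.025,-0.025,0],100],[[0,0,0],[-0.03,-0.03,0],100],[[0,0,0],[-0.03,-0.03,0],100],[[0,0,0],[-0.037,-0.025,0],100],[[0,0,0],[-0.04,-0.02,0],100],[[0,0,0],[-0.04,-0.015,0],100],[[0,0,0],[-0.04,-0.01,0],100],[[0,0,0],[-0.04,-0.01,0],100],[[0,0,0],[-0.035,-0.01,0],100],[[0,0,0],[-0.03,-0.005,0],100],[[0,0,0],[-0.013,-0.003,0],100]])

```text
time: 39.15
ee_pos: [0.3703, -0.2998, 0.2418]
tcp_rot: [-180.0, 0.0, 81.2]
wrist_force: [0.6, -0.2, -0.4]
opening: 0.0858
grasp_force: 0.0
```

```bash
python3 - <<'E'
from h import *
tins('wrist'); tins('scene','s5.png'); tins('top')
go((.371,-.299,.009),81.3)
E
```

```text
wrist 39.2
[0.372, -0.3025, 0.0014] 0.79 lid36 (array([ 0.3704, -0.2997,  0.0288,  0.3704, -0.2988,  0.0361]), 1968) lid66 (None, 0)
scene 39.3
[0.4415, -0.1017, 0.0014] 0.81 lid36 (array([ 0.4444, -0.1006,  0.0294,  0.4451, -0.1019,  0.0352]), 240) lid66 (None, 0)
[0.6029, -0.0896, 0.025] 0.75 lid36 (array([ 0.6033, -0.0891,  0.0449,  0.612 , -0.0963,  0.0355]), 126) lid66 (array([ 0.6084, -0.0813,  0.0357,  0.6067, -0.0866,  0.0654]), 290)
[0.6131, -0.0221, 0.0284] 0.75 lid36 (array([ 0.6135, -0.0222,  0.044 ,  0.6242, -0.0242,  0.036 ]), 117) lid66 (array([ 0.6125, -0.0222,  0.0446,  0.6157, -0.0233,  0.0653]), 302)
[0.3714, -0.2972, 0.0009] 0.73 lid36 (array([ 0.3733, -0.301 ,  0.0294,  0.3736, -0.3008,  0.0353]), 285) lid66 (None, 0)
[0.627, 0.0429, 0.0234] 0.69 lid36 (array([0.6276, 0.0435, 0.0448, 0.6359, 0.0333, 0.0366]), 111) lid66 (array([0.6253, 0.0335, 0.035 , 0.6255, 0.0378, 0.0655]), 258)
top 39.4
[0.3684, -0.3003, -0.0055] 0.76 lid36 (array([ 0.3724, -0.2965,  0.0287,  0.372 , -0.2961,  0.036 ]), 176) lid66 (None, 0)
[0.6152, -0.0206, 0.0295] 0.72 lid36 (array([ 0.615 , -0.0202,  0.0447,  0.6114, -0.0207,  0.0358]), 97) lid66 (array([ 0.6167, -0.0209,  0.0443,  0.6139, -0.0206,  0.066 ]), 190)
[0.4412, -0.1039, -0.0028] 0.55 lid36 (array([ 0.4438, -0.0964,  0.0288,  0.4446, -0.0971,  0.036 ]), 170) lid66 (None, 0)
[0.604, -0.0868, 0.03] 0.53 lid36 (array([ 0.6042, -0.0868,  0.0448,  0.6005, -0.0825,  0.0358]), 92) lid66 (array([ 0.6052, -0.0779,  0.0354,  0.6056, -0.083 ,  0.0659]), 183)
[0.6275, 0.0441, 0.029] 0.47 lid36 (array([0.627 , 0.0444, 0.0442, 0.6238, 0.0423, 0.0355]), 92) lid66 (array([0.623 , 0.0361, 0.0354, 0.6232, 0.0417, 0.0662]), 182)
at [ 0.3719 -0.297   0.2423] [ 1.800e+02 -2.000e-02  8.137e+01] turn [ 0.   -0.02  0.07] shift now-axes [-0.0022 -0.0006  0.2333] after-turn axes [-0.0021 -0.0006  0.2333]
```

View pics/s5.png

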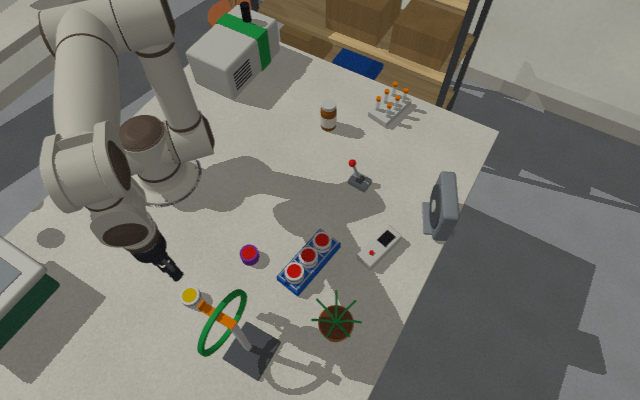

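All three red tins sit in the berths (scene 294–322, 240–272) and the hoop hangs on the hook. Now the single yellow tin at (190,296).

Call:
servo_tool(moves=[[[0,0,0],[-0.001,-0.0005,0.02],100],[[0,0,0],[0,0,0.035],100],[[0,0,0],[0,0,0.04],100],[[0,0,0],[0,0,0.04],100],[[0,0,0],[0,0,0.04],100],[[0,0,0],[0,0,0.03],100],[[0,0,0],[0,0,0.018],100],[[0,0,0],[0,0,0.008],100],[[0,0,0],[0,0,0],100],[[0,0,0],[0,0,0],100]])

```text
time: 40.45
ee_pos: [0.3715, -0.2989, 0.0124]
tcp_rot: [179.9, 0.0, 81.3]
wrist_force: [-0.4, -0.7, 0.6]
opening: 0.0856
grasp_force: 0.0
```

Call:
servo_tool(moves=[[[0,0,0],[0,0,0],80],[[0,0,0],[0,0,0],60],[[0,0,0],[0,0,0],50],[[0,0,0],[0,0,0],40],[[0,0,0],[0,0,0],40],[[0,0,0],[0,0,0],40],[[0,0,0],[0,0,0],40],[[0,0,0],[0,0,0],40]], force=40)

```text
time: 41.25
ee_pos: [0.3714, -0.2993, 0.0126]
tcp_rot: [179.9, 0.0, 81.3]
wrist_force: [-0.6, 1.4, 5.4]
opening: 0.0572
grasp_force: 42.1
```

Call:
servo_tool(moves=[[[0,0,0],[0,0,-0.02],40],[[0,0,0],[0,0,-0.03],40],[[0,0,0],[0,0,-0.035],40],[[0,0,0],[0,0,-0.035],40],[[0,0,0],[0,0,-0.035],40],[[0,0,0],[0,0,-0.03],40],[[0,0,0],[0,0,-0.015],40],[[0,0,0],[0,0,0],40]])

```text
time: 42.05
ee_pos: [0.3715, -0.2996, 0.2139]
tcp_rot: [179.8, 0.1, 81.3]
wrist_force: [-0.5, -0.4, -1.3]
opening: 0.0568
grasp_force: 43.0
```

```bash
python3 - <<'E'
from h import *
go((.6076,-.055,.19),81.3)
E
```

```text
at [ 0.3715 -0.2996  0.2139] [1.7979e+02 1.2000e-01 8.1290e+01] turn [ 0.21  0.12 -0.01] shift now-axes [0.2775 0.1963 0.024 ] after-turn axes [0.2775 0.1964 0.0239]
```

Call:
servo_tool(moves=[[[0,0,0],[0.02,0,0],40],[[0,0,0],[0.035,0,0],40],[[0,0,0],[0.037,0.005,0],40],[[0,0,0],[0.037,0.015,0],40],[[0,0,0],[0.035,0.022,0],40],[[0,0,0],[0.03,0.028,0],40],[[0,0,0],[0.025,0.033,0],40],[[0,0,0],[0.022,0.033,0],40],[[0,0,0],[0.02,0.03,0],40],[[0,0,0],[0.0115,0.02,0],40],[[0,0,0],[0.005,0.0104,0],40],[[0,0,0],[0,0,0],40]])

```text
time: 43.25
ee_pos: [0.6075, -0.0537, 0.209]
tcp_rot: [-179.8, 0.0, 81.4]
wrist_force: [0.0, 0.0, -0.8]
opening: 0.0567
grasp_force: 43.1
```

```bash
python3 - <<'E'
from h import *
held((.6076,-.055),2)
# base tins visible: red dots at z .066
im,d=camera('wrist'); h=cv2.cvtColor(im,cv2.COLOR_RGB2HSV); b=(h[...,1]>150)&((h[...,0]<8)|(h[...,0]>172))
Q=cloud('wrist',b,d); Q=Q[abs(Q[:,2]-.066)<.006]
for k,c in B.items():
    q=Q[np.linalg.norm(Q[:,:2]-c,axis=1)<.03]
    if len(q)>20: print(k,c,((q.max(0)+q.min(0))/2).round(4),(q.max(0)-q.min(0)).round(4),len(q))
im,d=camera('top'); h=cv2.cvtColor(im,cv2.COLOR_RGB2HSV); b=(h[...,1]>150)&((h[...,0]<8)|(h[...,0]>172))
E
```

```text
8234 lid mid [ 0.6088 -0.0415  0.1502] mean [ 0.6073 -0.048   0.1966] ext [0.0492 0.0748 0.1708] ee [ 0.6067 -0.0541  0.2096]
  shift tool axes [-0.0135  0.0008  0.    ] yaw 81.33
8250 lid mid [ 0.6089 -0.0428  0.1503] mean [ 0.6071 -0.0484  0.1969] ext [0.0503 0.0767 0.1712] ee [ 0.6063 -0.0544  0.2102]
  shift tool axes [-0.0123  0.0005  0.    ] yaw 81.3
1 (0.6026, -0.0876) [ 0.6054 -0.0734  0.0665] [0.0352 0.0155 0.004 ] 229
2 (0.6125, -0.0223) [ 0.6129 -0.0227  0.0671] [0.0425 0.0427 0.0044] 1708
3 (0.6224, 0.043) [0.623  0.042  0.0672] [0.0423 0.0427 0.0051] 2160
```

```bash
sed -i "s/<.05\]$/<.05]; Q=Q[Q[:,2]>e[2]]/" h.py; python3 - <<'E'
from h import *
held((.608,-.0552),2)
E
```

```text
6437 lid mid [ 0.6053 -0.0549  0.2352] mean [ 0.6055 -0.0542  0.2351] ext [0.0432 0.0442 0.0042] ee [ 0.6062 -0.0547  0.2114]
  shift tool axes [0.0001 0.0027 0.    ] yaw 81.26
6426 lid mid [ 0.6055 -0.0554  0.2352] mean [ 0.6056 -0.0542  0.2353] ext [0.0433 0.0448 0.0038] ee [ 0.6063 -0.0547  0.2116]
  shift tool axes [0.0006 0.0025 0.    ] yaw 81.27
```

Call:
servo_tool(moves=[[[0,0,0],[0.0002,0.0022,0.01],40],[[0,0,0],[0,0,0.025],40],[[0,0,0],[0,0,0.03],40],[[0,0,0],[0,0,0.025],40],[[0,0,0],[0,0,0.018],40],[[0,0,0],[0,0,0.01],40],[[0,0,0],[0,0,0.006],40],[[0,0,0],[0,0,0.002],40],[[0,0,0],[0,0,0],40],[[0,0,0],[0,0,0],40]])

```text
time: 44.55
ee_pos: [0.6095, -0.0545, 0.0862]
tcp_rot: [179.9, -0.0, 81.3]
wrist_force: [1.0, -0.0, -0.7]
opening: 0.0567
grasp_force: 43.1
```

Call:
servo_tool(moves=[[[0,0,0],[0,0,0.001],40],[[0,0,0],[0,0,0.001],40],[[0,0,0],[0,0,0.001],40],[[0,0,0],[0,0,0.001],40],[[0,0,0],[0,0,0],40]])

```text
time: 45.05
ee_pos: [0.609, -0.0544, 0.0811]
tcp_rot: [-180.0, 0.0, 81.3]
wrist_force: [0.3, 0.5, -0.9]
opening: 0.0567
grasp_force: 43.1
```

Call:
servo_tool(moves=[[[0,0,0],[-0.0005,-0.0007,0.001],40],[[0,0,0],[0,0,0.001],40],[[0,0,0],[0,0,0.0005],40],[[0,0,0],[0,0,0],40],[[0,0,0],[0,0,0],40]])

```text
time: 45.55
ee_pos: [0.6083, -0.0548, 0.0788]
tcp_rot: [180.0, -0.0, 81.3]
wrist_force: [-0.0, 0.2, -1.2]
opening: 0.0569
grasp_force: 43.3
```

Call:
servo_tool(moves=[[[0,0,0],[0,0,0.0005],40],[[0,0,0],[0,0,0.0005],40],[[0,0,0],[0,0,0],40]])

```text
time: 45.85
ee_pos: [0.6084, -0.0548, 0.0787]
tcp_rot: [180.0, -0.0, 81.3]
wrist_force: [-3.6, 0.3, 6.3]
opening: 0.0566
grasp_force: 43.8
```

Call:
servo_tool(moves=[[[0,0,0],[0,0,0],67],[[0,0,0],[0,0,0],72],[[0,0,0],[0,0,0],80],[[0,0,0],[0,0,0],100],[[0,0,0],[0,0,-0.01],100],[[0,0,0],[0,0,-0.03],100],[[0,0,0],[0,0,-0.04],100],[[0,0,0],[0,0,-0.04],100],[[0,0,0],[0,0,-0.04],100],[[0,0,0],[0,0,-0.03],100],[[0,0,0],[-0.03,-0.03,-0.02],100],[[0,0,0],[-0.03,-0.03,0],100]])

```text
time: 47.05
ee_pos: [0.5402, -0.1053, 0.2909]
tcp_rot: [179.8, 0.0, 81.4]
wrist_force: [-0.3, -1.6, 1.1]
opening: 0.0854
grasp_force: 0.0
```

Call:
servo_tool(moves=[[[0,0,0],[-0.02,-0.03,0],100],[[0,0,0],[0,0,0],100],[[0,0,0],[0,0,0],100]])

```text
time: 47.35
ee_pos: [0.507, -0.1206, 0.2889]
tcp_rot: [179.9, -0.0, 81.2]
wrist_force: [1.0, 0.3, 0.2]
opening: 0.0851
grasp_force: 0.0
```

```bash
cat > chk.py <<'E'
from h import *
import sys
im,d=camera('wrist'); save(sys.argv[1],im); h=cv2.cvtColor(im,cv2.COLOR_RGB2HSV)
for nm,b in [('red',(h[...,1]>150)&((h[...,0]<8)|(h[...,0]>172))),('yel',(h[...,1]>120)&(h[...,0]>18)&(h[...,0]<35))]:
    Q=cloud('wrist',b,d)
    for k,c in list(B.items())+[('g12',(.6076,-.055))]:
        q=Q[(np.linalg.norm(Q[:,:2]-c,axis=1)<.03)&(Q[:,2]>.05)]
        if len(q)>100: print(nm,k,c,((q.max(0)+q.min(0))/2).round(4),(q.max(0)-q.min(0)).round(4),len(q))
P=full('wrist',d); print(lid(P,(.6076,-.055),.102,.045))
print(rec('tin1','wrist',mark_of))
hoopfit('scene','s6.png')
print(get_obs()['ee_pos'])
for c in ['scene','top']:
    if c=='top': camera(c)
    print(rec('tin1',c,mark_of),rec('fan_tip',c,mark_of),rec('fan_base',c,mark_of))
E
python3 chk.py w6.png
```

```text
red 1 (0.6026, -0.0876) [ 0.6037 -0.0916  0.0763] [0.0425 0.0324 0.026 ] 634
red 2 (0.6125, -0.0223) [ 0.6136 -0.0148  0.0662] [0.0424 0.0281 0.0063] 844
red 3 (0.6224, 0.043) [0.6225 0.0324 0.0659] [0.0413 0.0218 0.0048] 694
yel 1 (0.6026, -0.0876) [ 0.6065 -0.0669  0.1017] [0.0368 0.0183 0.0049] 503
yel 2 (0.6125, -0.0223) [ 0.6091 -0.0426  0.102 ] [0.0369 0.0192 0.0044] 581
yel g12 (0.6076, -0.055) [ 0.608  -0.0545  0.1019] [0.0431 0.0431 0.0054] 1580
(array([ 0.6074, -0.0547,  0.0289,  0.607 , -0.0539,  0.1016]), 2761)
[([0.6118, -0.0216, 0.0261], 0.91), ([0.6083, -0.0579, 0.0676], 0.9), ([0.442, -0.0965, -0.0018], 0.86), ([0.6037, -0.0849, 0.0276], 0.8), ([0.6248, 0.0393, 0.0295], 0.7), ([0.5892, -0.3343, -0.0033], 0.31)]
scene 788 [ 0.553 -0.418  0.102] [ 0.567 -0.24   0.284] axis [1.    0.001 0.003] [([0.5576, -0.3317, 0.189], 0.91)]
[ 0.50791437 -0.11982087  0.28738484]
[([0.6088, -0.0522, 0.0679], 0.9), ([0.6137, -0.0242, 0.0278], 0.65), ([0.6258, 0.044, 0.0243], 0.59), ([0.4432, -0.1008, 0.0003], 0.57)] [([0.384, 0.4922, -0.002], 0.72), ([0.5779, 0.3231, 0.0954], 0.55)] [([0.6091, 0.322, 0.0016], 0.63), ([0.6223, 0.007, 0.0647], 0.49)]
[([0.4425, -0.1013, -0.0012], 0.78), ([0.6154, -0.0233, 0.0329], 0.72), ([0.6025, -0.0892, 0.0291], 0.68), ([0.6259, 0.0436, 0.0287], 0.68), ([0.6072, -0.0536, 0.0625], 0.5)] [([0.6195, 0.0144, 0.0603], 0.63), ([0.5715, 0.3255, 0.0967], 0.45), ([0.607, 0.3249, 0.0004], 0.28)] [([0.6096, 0.3223, 0.0018], 0.53)]
```

View pics/w6.png

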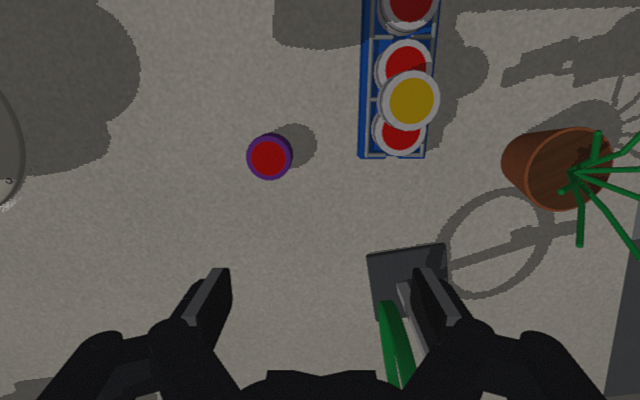

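The yellow tin is centred over gap12 with its lid at 102 mm, and the hoop hangs steady. All the tins are stacked, so now the fan lever, with the fingers closed.

Call:
servo_tool(moves=[[[0,0,-4.35],[0.015,0,0],60],[[0,0,-4.35],[0.03,-0.01,0],30],[[0,0,0],[0.04,0,0],0],[[0,0,0],[0.045,0,0],0],[[0,0,0],[0.045,0,0],0],[[0,0,0],[0.045,0,0],0],[[0,0,0],[0.045,0,0],0],[[0,0,0],[0.045,0,0],0],[[0,0,0],[0.045,0,0],0],[[0,0,0],[0.045,0,0],0],[[0,0,0],[0.035,0,0],0],[[0,0,0],[0.01,0,0],0]])

```text
time: 49.15
ee_pos: [0.5013, 0.3284, 0.2867]
tcp_rot: [-179.9, 0.0, 90.2]
wrist_force: [-0.0, 0.1, -1.0]
opening: 0.0001
grasp_force: 0.0
```

```bash
python3 - <<'E'
from h import *
camera('wrist'); print(rec('fan_tip','wrist',mark_of),rec('fan_base','wrist',mark_of),rec('fan_tip','wrist'))
go((.52,.323,.075),90)
E
```

```text
[([0.5722, 0.3179, 0.0924], 0.56)] [([0.6089, 0.3182, -0.0031], 0.97), ([0.781, 0.125, 0.0067], 0.19)] [([0.571, 0.3204, 0.1009], 0.85), ([0.6649, 0.0744, 0.0075], 0.69)]
at [0.5019 0.3244 0.2878] [-1.800e+02  2.000e-02  8.999e+01] turn [-0.    0.02 -0.01] shift now-axes [-0.0013  0.0181  0.2128] after-turn axes [-0.0014  0.0181  0.2128]
```

Call:
servo_tool(moves=[[[0,0,0],[-0.003,0,0.03],0],[[0,0,0],[0,0,0.04],0],[[0,0,0],[0,0,0.04],0],[[0,0,0],[0,0,0.04],0],[[0,0,0],[0,0,0.035],0],[[0,0,0],[0,0,0.02],0],[[0,0,0],[0,0,0.007],0],[[0,0,0],[0,0.015,0],0],[[0,0,0],[0,0.015,0],0],[[0,0,0],[0,0.01,0],0],[[0,0,0],[0,0,0],0]])

```text
time: 50.45
ee_pos: [0.5433, 0.3216, 0.0767]
tcp_rot: [179.9, -0.0, 89.9]
wrist_force: [-0.2, -0.3, -0.2]
opening: -0.0003
grasp_force: 0.0
```

Call:
servo_tool(moves=[[[0,0,0],[0,0.008,0],0],[[0,0,0],[0,0.008,0],0],[[0,0,0],[0,0.008,0],0],[[0,0,0],[0,0.008,0],0],[[0,0,0],[0,0.008,0],0],[[0,0,0],[0,0.008,0],0],[[0,0,0],[0,0.008,0],0],[[0,0,0],[0,0.008,0],0],[[0,0,0],[0,0.004,0],0],[[0,0,0],[0,0,0],0]])

```text
time: 51.45
ee_pos: [0.6104, 0.3222, 0.0755]
tcp_rot: [-180.0, 0.0, 90.0]
wrist_force: [-1.3, 0.2, -0.6]
opening: -0.0002
grasp_force: 0.0
```

```bash
python3 - <<'E'
from h import *
im,d=camera('wrist'); save('w7.png',im); print(rec('fan_tip','wrist',mark_of),rec('fan_tip','wrist'))
im,d=camera('scene'); print(rec('fan_tip','scene',mark_of),rec('fan_tip','scene'))
E
```

```text
[([0.6364, 0.3159, 0.0993], 0.88)] [([0.6319, 0.3238, 0.1041], 0.76)]
[([0.5557, -0.3324, 0.1886], 0.6), ([0.6388, 0.3181, 0.0972], 0.39)] [([0.636, 0.314, 0.0996], 0.5), ([0.6056, -0.1003, 0.0639], 0.25)]
```

View pics/w7.png

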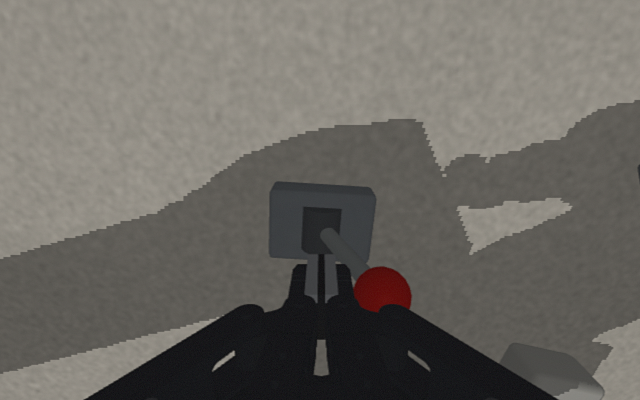

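The ball (382,297) is pushed to the +x side at x≈.637, and full on is about .647. I'll push on until the stop.

Call:
servo_tool(moves=[[[0,0,0],[0,0.004,0],0],[[0,0,0],[0,0.003,0],0],[[0,0,0],[0,0.002,0],0],[[0,0,0],[0,0,0],0]])

```text
time: 52.15
ee_pos: [0.6191, 0.3222, 0.0756]
tcp_rot: [-180.0, 0.0, 90.0]
wrist_force: [0.1, -0.4, 0.0]
opening: -0.0002
grasp_force: 0.0
```

Call:
servo_tool(moves=[[[0,0,0],[0,0.001,0],0],[[0,0,0],[0,0.001,0],0],[[0,0,0],[0,0.001,0],0],[[0,0,0],[0,0,0],0]])

```text
time: 52.55
ee_pos: [0.6219, 0.3222, 0.0758]
tcp_rot: [180.0, 0.0, 90.0]
wrist_force: [-0.5, 0.4, 0.0]
opening: 0.0
grasp_force: 0.2
```

Call:
servo_tool(moves=[[[0,0,0],[0,0.001,0],0],[[0,0,0],[0,0.001,0],0],[[0,0,0],[0,0.001,0],0],[[0,0,0],[0,0,0],0]])

```text
time: 52.95
ee_pos: [0.6226, 0.3222, 0.0756]
tcp_rot: [-179.7, 0.0, 90.0]
wrist_force: [-13.1, 0.1, 3.7]
opening: -0.0003
grasp_force: 6.5
```

```bash
python3 - <<'E'
from h import *
for c in ['wrist','scene']:
    im,d=camera(c); print(rec('fan_tip',c,mark_of),rec('fan_tip',c))
    h=cv2.cvtColor(im,cv2.COLOR_RGB2HSV); b=(h[...,1]>150)&((h[...,0]<8)|(h[...,0]>172)); Q=cloud(c,b,d); Q=Q[np.linalg.norm(Q[:,:2]-(.63,.32),axis=1)<.06]; print(len(Q),Q.min(0),Q.max(0))
E
```

```text
[([0.6503, 0.3179, 0.0938], 0.96)] [([0.6418, 0.3219, 0.0957], 0.63)]
1956 [0.63599544 0.31837333 0.08711944] [0.65948887 0.33452295 0.12448197]
[([0.651, 0.3166, 0.091], 0.59)] [([0.6312, -0.0151, 0.0667], 0.23)]
43 [0.63603645 0.3046971  0.08753766] [0.66055022 0.32394886 0.12487044]
```

The stop is reached at 13 N, with the tip at z≈.092 on the +x side. Back off and make a final check.

Call:
servo_tool(moves=[[[0,0,0],[0,-0.004,0],0],[[0,0,0],[0,-0.016,0],0],[[0,0,0],[0,-0.025,0],0],[[0,0,0],[0,-0.03,0],0],[[0,0,0],[0,-0.02,-0.01],0],[[0,0,0],[0,0,-0.03],0],[[0,0,0],[0,0,-0.04],0],[[0,0,0],[0,0,-0.04],0],[[0,0,0],[0,0,-0.04],0],[[0,0,0],[0,0,-0.02],0],[[0,0,0],[0,0,0],0]])

```text
time: 54.35
ee_pos: [0.5309, 0.3228, 0.2599]
tcp_rot: [179.7, -0.2, 90.0]
wrist_force: [1.0, -0.0, -0.7]
opening: 0.0003
grasp_force: 0.0
```

```bash
python3 - <<'E'
from h import *
hoopfit('scene','s8.png'); print(rec('fan_tip','scene',mark_of),rec('tin1','scene',mark_of))
im,d=camera('wrist'); print(rec('fan_tip','wrist',mark_of))
im=cv2.imread('pics/s8.png')[120:400,160:460]; cv2.imwrite('pics/s8c.png',cv2.resize(im,None,fx=2,fy=2,interpolation=cv2.INTER_CUBIC))
E
```

```text
scene 714 [ 0.554 -0.418  0.105] [ 0.568 -0.244  0.284] axis [1.    0.003 0.003] [([0.6256, 0.0434, 0.0249], 0.59), ([0.6107, -0.0551, 0.065], 0.22)]
[([0.6512, 0.3196, 0.0937], 0.64), ([0.7822, -0.1625, 0.0007], 0.3)] [([0.6025, -0.0876, 0.0247], 0.65), ([0.6247, 0.0441, 0.022], 0.63), ([0.6083, -0.0537, 0.0643], 0.54), ([0.6127, -0.0257, 0.0296], 0.51)]
[([0.6489, 0.3168, 0.0934], 0.7)]
```

View pics/s8c.png

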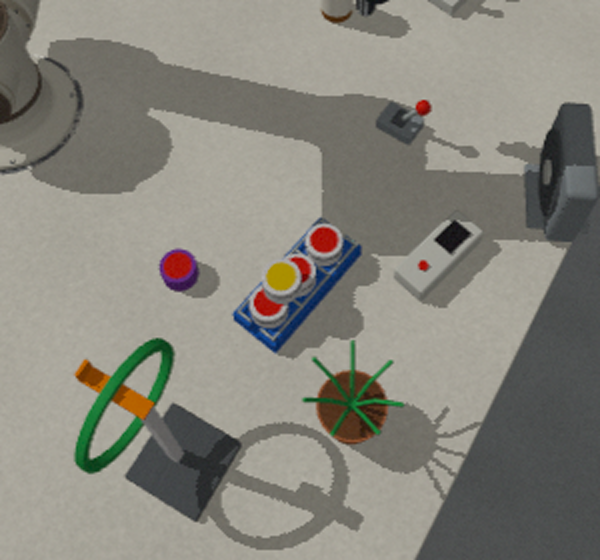

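The pyramid stands (crop 285,285), the hoop hangs mid-arm (125,405), and the lever leans to the on side (423,108). Nothing else has moved.

```bash
python3 -c "
from workcell import *
print(job_done())"
```

```text
the job is handed in; nothing more can be done
None
```

I handed the job in at about 54 s on the robot's clock: the hoop hangs on the J-hook, the three red tins are in the berths with the only yellow tin I found centred over gap12, and the fan lever is fully over; no score came back.

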